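# Lock the jam nut on a washer's rubber mount

## Task

Lock the setting of the rubber mount on the washer's base plate: put the blue spanner on the lower, brass nut with its handle lying beside the steel upright, which will then stop it from turning, and with the red spanner tighten the thin jam nut above it clockwise, firmly, until it goes no further; the brass nut must not turn round with it (the spanner's slack is all right). Then lay the red spanner down flat, off the nut, and leave the blue one lying on the brass nut. Do not push the other things about.

Things in the scene. Friction and masses are not known exactly. Their poses are not given: they have to be found in the camera images.
- base_plate: Grey steel base plate of a washer, fixed, 240 (its x) x 280 (its y) x 8 mm, on rubber mounts; top face 40 mm above the bench. Origin on the bench under its middle. A vertical 20 mm stud at x +20, y -75 mm, top 33.5 mm above the plate, carries the brass set nut and above it the jam nut. A stub of angle iron 45 mm high stands at y +90 to +130 mm, its flat face at x +39 mm looking to -x.
- upright_face (a point): Middle of the upright's flat face, 5 mm above the plate, about 186 mm from the stud in the plate's +y direction; it looks to the plate's -x. A blue spanner on the set nut with its handle along the plate's +y lies about 8 mm clear of the face, which stops the handle from turning clockwise (seen from above).
- set_nut_top (a point): Centre of the top of the lower, brass set nut: hexagon 36 mm across flats, 12 mm high, standing on the plate. Site x axis points at a corner, flats face its +-y (and every 60 degrees). One corner points within 0.04 rad of the plate's +y, so a spanner can lie on it with its handle beside the upright. It turns under 0.2 N m, less than tightening the jam nut takes.
- set_nut_corner (a point): A corner of the set nut's top face, 20.8 mm from its axis: shows whether the set nut has turned.
- jam_nut_top (a point): Centre of the top of the steel jam nut, same axis: hexagon 30 mm across flats, 12.8 to 22.5 mm above the plate. Site x axis points at a corner, flats face its +-y (and every 60 degrees). It starts 0.2 to 0.5 rad short of meeting the set nut and turns under 0.1 N m till then; from there it takes 0.3 to 0.4 N m, which drags on the set nut. Clockwise from above tightens.
- jam_nut (a joint): How far the jam nut has been tightened (rad, clockwise) after its face met the set nut: 0 while it still runs free, solid stop at 0.35. It stays where it is left.
- blue_spanner: Loose flat open-ended spanner, jaw opening 38 mm, blue grip, 0.38 to 0.6 kg, flat on the bench. Origin under the middle of the part to grip; x axis along the handle to the jaw. Grip 22 mm wide, 10 thick, x -105 to +35 mm; shank and head 7 mm thick, undersides level. Jaw centre at x +95, flared tips x +112 mm, head 68 mm wide. Too wide to turn the jam nut.
- blue_spanner_jaw (a point): Centre of the blue spanner's jaw (where the nut's axis is when it is fully on), half way up the 7 mm head.
- blue_spanner_end (a point): Tail end of the blue spanner's handle, 200 mm from the jaw's centre.
- red_spanner: Loose flat open-ended spanner, jaw opening 32 mm, red grip, 0.32 to 0.5 kg, flat on the bench. Origin under the middle of the part to grip; x axis along the handle to the jaw. Grip 22 mm wide, 10 thick, x -77 to +35 mm; shank and head 7 mm thick, undersides level. Jaw centre at x +95, flared tips x +111 mm, head 59 mm wide. Too narrow for the set nut.
- red_spanner_jaw (a point): Centre of the red spanner's jaw (where the nut's axis is when it is fully on), half way up the 7 mm head.
- spare_nut: Bystander: loose spare steel nut, 30 mm across flats, 10 mm high, lying on the base plate. Origin under its middle.
- spare_mount: Bystander: loose spare rubber mount, 60 mm across, 30 mm high, with a 20 mm stud up to 70 mm. Origin under its middle.
- spirit_level: Bystander: yellow spirit level, 22 x 230 x 45 mm. Origin under its middle.
- oil_can: Bystander: white and blue spray can, 52 mm across, 140 mm high. Origin under its middle.
- mug: Bystander: white mug, 80 mm across, 90 mm high. Origin under its middle.
- tape_roll: Bystander: roll of grey tape lying flat, 90 mm across, 25 mm high. Origin under its middle.
- screwdriver: Bystander: screwdriver with an orange handle, 200 mm long, lying. Origin under its middle.

How it is judged:
By the outcome, as a careful person would: the job done as asked, in the order asked, and still so for the second after the job is handed in, with the robot touching nothing.
It also fails if it takes over 72 s, if anything falls off the work surface, if the arm or the gripper's body presses on something with over 40 N, if the wrist force passes 120 N, or if a joint passes its speed limit or range.

## Robot

A 6-joint arm with a two-finger parallel gripper is mounted at the origin on the work surface. World frame = base frame: x ahead of the robot, y to its left, z up, the work surface at z = 0. Lengths are in mm, angles in rad, forces in N, time in s.
With the tool pointing down it reaches from about 300 to 775 mm from the base axis. Payload 14.6 kg.
Tool frame: the origin (TCP) lies midway between the tips of the shut fingers; the grasp point (between the pads) lies behind it (manip.grip_depth is the z of the grasp point in the tool frame, in mm); z points along the fingers, y is the line along which they close (so a half turn about z gives the same grasp; the last joint's range is limited). The gripper opens to 94 mm and grips with 3 to 60 N. Pads are 16 mm wide; open, the fingers measure 119 mm over their backs; the gripper's body (75 mm by 177 mm) begins 78 mm behind the grasp point.
Start: joints at [-1.211, 0.3, 1.521, -0, 1.321, -0.067], TCP at [227.67, -500.655, 205.446] pointing down, gripper open.
Joint ranges: [-3.03, 3.03], [-0.79, 2.21], [0.23, 2.52], [-1.04, 4.18], [0, 3.07], [-2.55, 2.55]. Speed limits (rad/s): [2.22, 2.22, 2.57, 3.14, 3.14, 3.14].

## Interface

Orientations are given as [roll, pitch, yaw] about the fixed x, y, z axes, in that order (R = Rz(yaw) Ry(pitch) Rx(roll)).
In Python, from cell import manip gives the robot as it stands.
- The arm moves only by the shell command python3 nudge.py 'ROWS' [OPENING] [FORCE]. ROWS is a JSON list of rows, 1 to 5 of them, each an object with the fields trans (a list: dx, dy, dz in mm), turn_vec (a list: a rotation vector rx, ry, rz in rad); a field left out counts as zero; each row is the pose to reach, as a shift and turn from the pose commanded when the command began, along the tool's axes at that moment; what a row does not reach only later rows make up. A row lasts 1/10 s, in which the tool goes at most 50 mm and 0.15 rad, less where a joint would pass 70% of its speed; a pose out of reach is approached as far as the arm can. OPENING is the finger opening in mm, set as the command begins (- or left out keeps the last). The fingers move at their own pace and stop on an object; FORCE is the grip in N (left out, the last holds). Time passes only in rows, so rows that do not move let the fingers close. It prints the time, the measured TCP pose, the force, the opening and the grip force at its end. Input that does not fit is refused with a message, and nothing moves.
- manip.read_state(): the state, without advancing time (a new reading comes with each control period).
- manip.camera(name): name is "side" or "top" or "wrist"; returns (picture, depth): 420x560x3 uint8, red, green, blue; 420x560 float32, mm along the optical axis (not along the pixel's ray), 0 where there is no reading.
- manip.camera_info(name): a dict with "K" (3x3 intrinsics, pixels), "rvec" (rotation vector, rad) and "tvec" (3), from world to camera coordinates, as OpenCV has them; the wrist camera has in their place "mount" (4x4, takes a point from camera to tool coordinates, whose origin is the TCP and whose axes are the flange's). Camera axes: x right, y down, z forward; pixel columns grow to the right and rows downward; lengths in mm; the calibration is good to about 2 mm. A picture is of the moment at which its call begins: read the wrist's pose just before it. camera_info takes no time and is no camera call.
- manip.sign_off(): hands the job in; it is judged then, once.
The state is a dict: "clock": time; "joints": joint angles; "qd": joint speeds; "effort": joint torques, N m; "eef_pos": TCP position; "eef_rot": TCP orientation; "wrist_force": force on the tool from outside, world axes, zero at the start; "moment": the same for the moment, N m; "finger_gap": finger opening in mm; "finger_force": force on a finger pad.
Only numpy, scipy, OpenCV 4.12 (cv2) and the standard library are available. Lean on these libraries where they do the work, as an engineer would, in place of code of your own. Each camera call takes 0.05 s, during which the arm holds its last target. There are 200 camera calls.

## Working session

There is one attempt and no reset: what is moved stays moved. The work goes in short steps, Python scripts to look and compute and a shell command to move; the robot and the scene stay as the last step left them, time stands still between calls to the robot, and variables do not carry over. Pictures are saved under pics/ and viewed, at most 10 in all, crops included, and the job is handed in when it is done.

```bash
ls; mkdir -p pics; python3 - <<'E'
from cell import manip
import cv2,numpy as np
s=manip.read_state();print(s, manip.grip_depth)
for n in("top","side"):
    i=manip.camera_info(n);print(n,i)
    p,d=manip.camera(n);cv2.imwrite(f"pics/{n}0.png",p[:,:,::-1]);np.save(f"pics/{n}0.npy",d)
print(manip.camera_info("wrist"))
E
```

```text
cell.py
nudge.py
pics
{'clock': 0.0, 'joints': array([-1.21057975e+00,  3.00479070e-01,  1.52160402e+00, -1.19409003e-05,
        1.32068404e+00, -6.65757465e-02]), 'qd': array([ 3.01349370e-03, -1.26922602e-03,  3.28535564e-04, -9.96372897e-04,
        6.43562667e-04, -7.58514316e-06]), 'effort': array([-1.19651755e-03, -5.31803727e+01, -3.52734661e+01,  7.07949582e-02,
        2.44173640e-02, -1.04393084e-04]), 'eef_pos': array([ 227.58578737, -500.40888192,  204.87225277]), 'eef_rot': array([-3.14042001e+00, -6.65934941e-05,  4.26795242e-01]), 'wrist_force': array([ 0.74768175, -0.09710796,  0.06009415]), 'moment': array([ 0.00416614,  0.01592568, -0.02102004]), 'finger_force': 0.0, 'finger_gap': 93.99324395454907} -18.8
top {'K': array([[389.65002784,   0.        , 281.80722772],
       [  0.        , 389.65002784, 206.76845268],
       [  0.        ,   0.        ,   1.        ]]), 'rvec': array([ 2.17821935, -2.15997173,  0.15741757]), 'tvec': array([ -23.9625865 ,  573.59393924, 1008.19581228])}
side {'K': array([[390.95470253,   0.        , 273.52215654],
       [  0.        , 390.95470253, 207.59487452],
       [  0.        ,   0.        ,   1.        ]]), 'rvec': array([ 0.44444807, -2.8036814 ,  1.03120547]), 'tvec': array([ 534.41922979,  179.05225003, 1023.83262758])}
{'K': array([[343.82348101,   0.        , 280.23053471],
       [  0.        , 343.82348101, 208.94776359],
       [  0.        ,   0.        ,   1.        ]]), 'mount': array([[ 1.41331852e-04, -9.63990028e-01, -2.65938349e-01,
         7.72935165e+01],
       [ 9.99999923e-01,  2.33607635e-04, -3.15349741e-04,
         4.95396569e-01],
       [ 3.66119235e-04, -2.65938284e-01,  9.63989987e-01,
        -1.79493307e+02],
       [ 0.00000000e+00,  0.00000000e+00,  0.00000000e+00,
         1.00000000e+00]])}
```

View pics/top0.png

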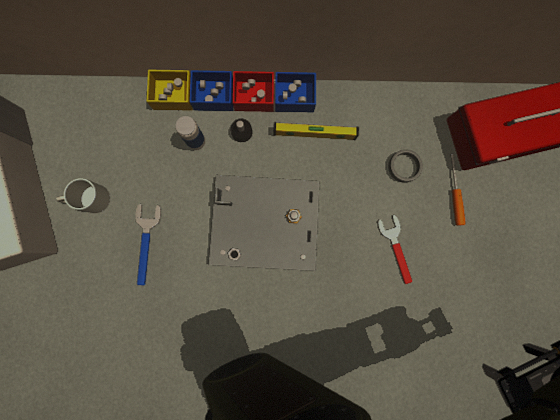

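View pics/side0.png

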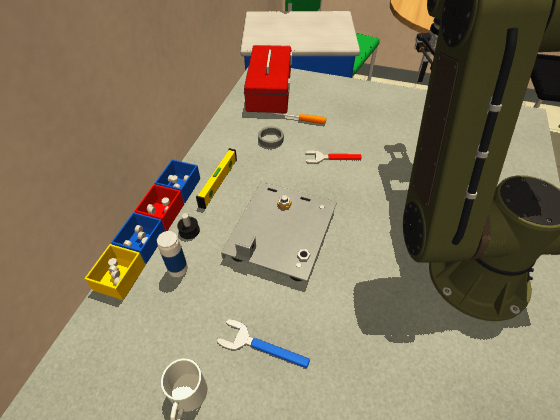

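The top view shows the blue spanner's grip at about (143,258) with its jaw at (148,215), and the red grip at (402,262) with its jaw at (391,225). The stud is at (294,215), the upright at (222,200) and the spare nut at (234,254). The side view agrees, and there the stud is at (285,201).

```bash
cat > h.py <<'E'
from cell import manip
import cv2,numpy as np
from scipy.spatial.transform import Rotation as R
def tool(s=None):
    s=s or manip.read_state(); T=np.eye(4); T[:3,:3]=R.from_euler('xyz',s['eef_rot']).as_matrix(); T[:3,3]=s['eef_pos']; return T
def cam(n):
    """K, camera->world 4x4"""
    i=manip.camera_info(n)
    if n=='wrist': return i['K'],tool()@i['mount']
    T=np.eye(4);T[:3,:3]=cv2.Rodrigues(i['rvec'])[0];T[:3,3]=np.ravel(i['tvec']);return i['K'],np.linalg.inv(T)
def ray(c,uv):
    K,T=c; uv=np.atleast_2d(uv).astype(float)
    d=np.c_[uv,np.ones(len(uv))]@np.linalg.inv(K).T@T[:3,:3].T
    return T[:3,3],d
def onz(c,uv,z):
    o,d=ray(c,uv); return o+d*((z-o[2])/d[:,2])[:,None]
def tri(c1,u1,c2,u2):
    o1,d1=ray(c1,u1);o2,d2=ray(c2,u2);d1=d1[0];d2=d2[0]
    a=np.linalg.lstsq(np.c_[d1,-d2],o2-o1,rcond=None)[0]
    p,q=o1+a[0]*d1,o2+a[1]*d2; return (p+q)/2,np.linalg.norm(p-q)
def blob(p,col,nth=None):
    h=cv2.cvtColor(p,cv2.COLOR_RGB2HSV)
    m=cv2.inRange(h,(105,120,50),(128,255,255)) if col=='blue' else cv2.inRange(h,(0,170,70),(4,255,255))|cv2.inRange(h,(174,170,70),(180,255,255))
    n,l,st,ce=cv2.connectedComponentsWithStats(m)
    return [(st[i,4],ce[i],cv2.minAreaRect(np.argwhere(l==i)[:,::-1].astype(np.float32))) for i in np.argsort(-st[1:,4])[:6]+1]
def delta(pos,yaw):
    """tool-frame shift & rotvec from present *measured* pose to TCP pos with tool down and given yaw"""
    T=tool(); G=R.from_euler('xyz',[np.pi,0,yaw]).as_matrix()
    r=T[:3,:3].T; return np.round(np.r_[r@(np.array(pos)-T[:3,3]),R.from_matrix(r@G).as_rotvec()],3)
def shot(n,f):
    c=cam(n);p,d=manip.camera(n);cv2.imwrite(f'pics/{f}.png',p[:,:,::-1]);np.savez(f'pics/{f}.npz',K=c[0],T=c[1],d=d,p=p);return c,p,d
def load(f):
    z=np.load(f'pics/{f}.npz');return (z['K'],z['T']),z['p'],z['d']
E
python3 - <<'E'
from h import *
for n in('top','side'):
    p=cv2.imread(f'pics/{n}0.png')[:,:,::-1];c=cam(n)
    for col in('blue','red'):
        for a,ce,r in blob(np.ascontiguousarray(p),col)[:4]:
            print(n,col,a,ce.round(1),onz(c,ce,8).round(1)[0], [np.round(x,1) for x in r])
c=cam('top')
print(onz(c,[[294,215],[234,254],[215,176],[319,179],[317,270],[209,264],[148,215],[391,225]],50).round(0))
E
python3 nudge.py '[[48,-10,6,0,0,0],[96,-20,12,0,0,0],[144,-30,18,0,0,0],[192,-40,24,0,0,0],[240,-50,30,0,0,0]]'
```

```text
refused: ROWS must be a list of objects, one for each row. Nothing was moved.
```

I used the wrong layout. The manual says a list of objects, one for each row; once more.

```bash
python3 nudge.py '[{"trans": [48,-10,6]},{"trans": [96,-20,12]},{"trans": [144,-30,18]},{"trans": [192,-40,24]},{"trans": [240,-50,30]}]'; python3 nudge.py '[{}]'
python3 - <<'E'
from h import *
c,p,d=shot('wrist','w_red')
for a,ce,r in blob(p,'red')[:3]: print(a,ce,r)
print(delta([515,-60,170],.427))
E
```

```text
clock: 0.6
eef_pos: [426.7, -354.3, 175.1]
eef_rot: [-3.141, 0.0, 0.427]
wrist_force: [1.0, -0.6, 0.1]
finger_gap: 93.8
finger_force: 0.0
clock: 0.7
eef_pos: [428.6, -352.2, 174.2]
eef_rot: [-3.14, 0.0, 0.432]
wrist_force: [-1.0, 0.5, -0.7]
finger_gap: 93.7
finger_force: 0.0
2107 [275.1461794  190.38822971] ((274.89312744140625, 190.98605346679688), (20.8236083984375, 104.24738311767578), 7.431407928466797)
[ 2.02788e+02 -2.30240e+02  4.85100e+00 -1.00000e-03  1.00000e-03
  4.00000e-03]
```

```bash
python3 nudge.py '[{"trans": [33,-37,1],"turn_vec": [0,0,-0.14]},{"trans": [66,-75,2],"turn_vec": [0,0,-0.28]},{"trans": [99,-112,3],"turn_vec": [0,0,-0.42]},{"trans": [132,-150,4],"turn_vec": [0,0,-0.56]},{"trans": [165,-187,5],"turn_vec": [0,0,-0.7]}]' | head -3; python3 nudge.py '[{"trans": [0,-20,0],"turn_vec": [0,0,-0.1]},{"trans": [0,-40,0],"turn_vec": [0,0,-0.2]},{"trans": [0,-40,0],"turn_vec": [0,0,-0.2]}]' | head -3
python3 - <<'E'
from h import *
c,p,d=shot('wrist','w_pl')
cv2.imwrite('pics/w_pl_v.png',cv2.resize(p[:,:,::-1],(800,600),interpolation=cv2.INTER_CUBIC))
c,p,d=load('w_red')
cv2.imwrite('pics/w_red_v.png',p[40:340,130:430,::-1].repeat(2,0).repeat(2,1))
E
```

```text
clock: 1.25
eef_pos: [498.0, -116.5, 170.6]
eef_rot: [3.141, 0.0, 1.131]
clock: 1.55
eef_pos: [460.7, -100.1, 170.6]
eef_rot: [-3.141, 0.0, 1.329]
```

View pics/w_pl_v.png

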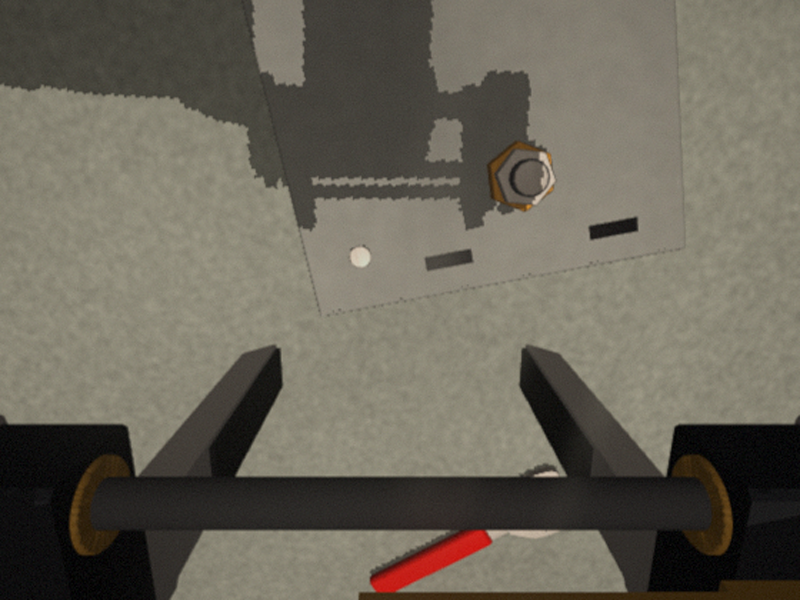

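The stud and both nuts sit at (528,177). The brass nut's corners show at (518,142) and (523,210). I'll move on to get the whole plate into view.

```bash
python3 nudge.py '[{"trans": [45,25,0],"turn_vec": [0,0,-0.06]},{"trans": [90,50,0],"turn_vec": [0,0,-0.12]},{"trans": [130,75,0],"turn_vec": [0,0,-0.24]},{"trans": [130,75,0],"turn_vec": [0,0,-0.24]},{"trans": [130,75,0],"turn_vec": [0,0,-0.24]}]' | head -3
python3 - <<'E'
from h import *
c,p,d=shot('wrist','w_pl2')
cv2.imwrite('pics/w_pl2_v.png',cv2.resize(p[:,:,::-1],(800,600),interpolation=cv2.INTER_CUBIC))
E
```

```text
clock: 2.1
eef_pos: [566.8, 7.4, 169.7]
eef_rot: [-3.14, 0.0, 1.564]
```

View pics/w_pl2_v.png

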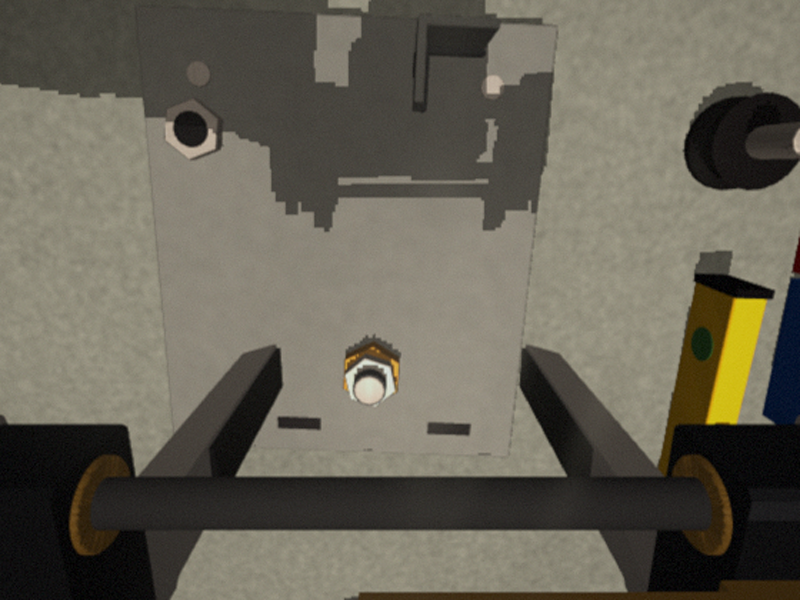

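The plate's corners are at (137,8), (556,22) and (509,456), the stud top is at (370,388), and the upright's flat face runs along x of about 416, from (417,15) to (414,110). The spare nut is at (193,130). I'll enlarge both views of the nuts.

```bash
python3 - <<'E'
from h import *
o=[]
for f,(u,v) in(('w_pl',(368,124)),('w_pl2',(260,262))):
    c,p,d=load(f); q=p[v-35:v+35,u-30:u+30]; o.append(cv2.resize(q,None,fx=6,fy=6,interpolation=cv2.INTER_CUBIC))
im=np.hstack(o); im=np.clip(im.astype(float)*1.3,0,255).astype(np.uint8)
cv2.imwrite('pics/nuts.png',im[:,:,::-1]);print(im.shape)
E
```

```text
(420, 720, 3)
```

View pics/nuts.png

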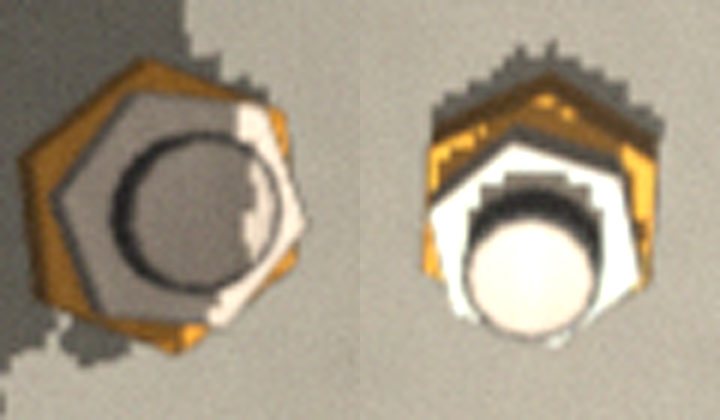

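In the left crop the stud top is at about (203,212), the jam nut's corners are (137,92), (265,103), (303,222), (215,325), (98,320) and (53,195), and the brass corners include (147,58), (22,158), (42,297) and (180,352). In the right crop the stud top is at (532,277), the jam corners are (515,143), (622,172), (640,287), (555,347), (450,312) and (432,210), and the top brass corner is (548,72).

```bash
python3 - <<'E'
from h import *
A=load('w_pl')[0];B=load('w_pl2')[0]
L=lambda q:(np.array(q,float)+.5)/6-.5+[338,89]
Rr=lambda q:(np.array(q,float)-[360,0]+.5)/6-.5+[230,227]
V=lambda q:(np.array(q,float)+.5)*.7-.5
jl=[(137,92),(265,103),(303,222),(215,325),(98,320),(53,195)];jr=[(515,143),(622,172),(640,287),(555,347),(450,312),(432,210)]
print('stud',tri(A,L([(203,212)]),B,Rr([(532,277)])))
print('jam',tri(A,L([(178,209)]),B,Rr([(536,245)])))
print('brass +y corner',tri(A,L([(147,58)]),B,Rr([(548,72)])))
print('brass -x+y corner',tri(A,L([(22,158)]),B,Rr([(430,135)])))
def hexo(c,q,z):
    w=onz(c,q,z)[:,:2];m=w.mean(0);d=w-m;a=np.arctan2(d[:,1],d[:,0]);
    print(m.round(1),np.hypot(*d.T).round(1),(np.angle(np.exp(6j*a).mean())/6).round(3))
hexo(A,L(jl),62.5);hexo(B,Rr(jr),62.5)
bl=onz(A,L([(147,58),(180,352),(22,158),(42,297)]),52)[:,:2];print('brass',bl.round(1),bl[:2].mean(0),np.arctan2(*(bl[0]-bl[1])[::-1]))
pc=onz(B,V([(137,8),(556,22),(509,456)]),40)[:,:2];print('plate',pc.round(1))
y=pc[0]-pc[1];print('yaw from xedge',np.arctan2(-y[1],-y[0]));e=pc[1]-pc[2];print('yedge',np.arctan2(-e[0],e[1]),np.hypot(*y),np.hypot(*e))
print('upright top/foot',onz(B,V([(417,15),(414,110)]),85).round(1),onz(B,V([(417,15),(414,110)]),40).round(1))
m=(pc[0]+pc[2])/2;a=np.arctan2(-e[0],e[1]);Rm=np.array([[np.cos(a),-np.sin(a)],[np.sin(a),np.cos(a)]]);print('mid',m,'stud pred',m+Rm@[20,-75],'face',m+Rm@[39,110])
# depth check
d=load('w_pl2')[2];print('depth-based plate z')
u,v=V((300,250)).astype(int);o,r=ray(B,[(u,v)]);print(o+r[0]*d[v,u])
# spanners
t=cv2.imread('pics/top0.png')[:,:,::-1].copy();s=cv2.imread('pics/side0.png')[:,:,::-1].copy();ct,cs=cam('top'),cam('side')
print('blue c',tri(ct,[(143.2,258.8)],cs,[(280.2,352.4)]));print('red c top/wrist',tri(ct,[(401.9,263.4)],load('w_red')[0],[(275,190.7)]))
W=load('w_red')[0]
ctr,(w,h),an=blob(load('w_red')[1],'red')[0][2];bx=cv2.boxPoints((ctr,(w,h),an));q=onz(W,bx,9)[:,:2];print('red box',q.round(1))
for n,c,im,col,k in(('top',ct,t,'blue',2),):
    q=onz(c,cv2.boxPoints(blob(im,col)[k][2]),9)[:,:2];print(n,q.round(1))
print(delta([470,320,150],3.1))
E
```

```text
stud (array([546.99511819, -49.79500514,  72.72788247]), np.float64(0.27188965374482466))
jam (array([546.69571897, -49.72848578,  61.55948449]), np.float64(0.7973116392818649))
brass +y corner (array([548.95333549, -28.91452701,  44.78758991]), np.float64(1.6456569464245359))
brass -x+y corner (array([529.64041261, -38.47262852,  45.79635503]), np.float64(0.16501982433879908))
[546.2 -49.6] [16.7 17.5 17.1 16.4 17.7 17.2] -0.355
[547.  -49.7] [16.9 17.8 17.2 17.1 17.2 16.6] -0.365
brass [[548.  -29.3]
 [545.4 -69.9]
 [528.7 -38.3]
 [527.8 -57.6]] [546.68375188 -49.62193133] 1.5081008497196304
plate [[ 419.7  169.4]
 [ 655.5  160.8]
 [ 643.6 -118.1]]
yaw from xedge -0.03656756493337146
yedge -0.042764424394012145 235.96264744906887 279.074284028013
upright top/foot [[575.6 153.1  85. ]
 [574.2 110.2  85. ]] [[577.  164.8  40. ]
 [575.3 114.6  40. ]]
mid [531.62043873  25.65821539] stud pred [548.39579923 -50.12824303] face [575.28743565 133.89034269]
depth-based plate z
[502.18491837  32.37424168  39.77660004]
blue c (array([431.63851491, 352.11233709,   4.22623369]), np.float64(2.394217263576474))
red c top/wrist (array([ 426.05442078, -347.67479339,    5.30296499]), np.float64(2.3873603450373353))
red box [[ 369.8 -353. ]
 [ 474.6 -321.4]
 [ 480.7 -340.9]
 [ 376.3 -374.3]]
top [[366.7 364.7]
 [503.6 357.5]
 [501.6 336.5]
 [364.7 344. ]]
[ 3.1243e+02 -9.8539e+01  2.0044e+01 -1.0000e-03 -0.0000e+00 -1.5360e+00]
```

```bash
python3 nudge.py '[{"trans": [35,-12,2],"turn_vec": [0,0,-0.14]},{"trans": [70,-24,4],"turn_vec": [0,0,-0.28]},{"trans": [105,-36,6],"turn_vec": [0,0,-0.42]},{"trans": [140,-48,8],"turn_vec": [0,0,-0.56]},{"trans": [175,-60,10],"turn_vec": [0,0,-0.7]}]' | head -3;python3 - <<'E'
from h import *
print(delta([450,350,150],3.09))
E
```

```text
clock: 2.65
eef_pos: [506.5, 182.8, 160.9]
eef_rot: [3.141, 0.0, 2.268]
[ 1.64492e+02  6.40410e+01  1.08630e+01  0.00000e+00  1.00000e-03
 -8.22000e-01]
```

```bash
python3 nudge.py '[{"trans": [33,13,2],"turn_vec": [0,0,-0.14]},{"trans": [66,26,4],"turn_vec": [0,0,-0.28]},{"trans": [100,39,6],"turn_vec": [0,0,-0.42]},{"trans": [133,51,8],"turn_vec": [0,0,-0.56]},{"trans": [164,64,10],"turn_vec": [0,0,-0.7]}]' | head -3;python3 nudge.py '[{"turn_vec": [0,0,-0.12]},{"turn_vec": [0,0,-0.12]},{"turn_vec": [0,0,-0.12]}]' | head -3;python3 - <<'E'
from h import *
c,p,d=shot('wrist','w_bl')
for a,ce,r in blob(p,'blue')[:2]:
    q=onz(c,cv2.boxPoints(r),9)[:,:2];print(a,ce,q.round(1)); 
    print('tri', tri(cam('top'),[(143.2,258.8)],c,[ce]))
cv2.imwrite('pics/w_bl_v.png',cv2.resize(p[:,:,::-1],(800,600)))
E
```

```text
clock: 3.15
eef_pos: [451.0, 349.9, 150.9]
eef_rot: [3.141, 0.001, 2.969]
clock: 3.45
eef_pos: [451.6, 348.8, 150.8]
eef_rot: [3.141, 0.0, 3.08]
3119 [281.98781661 170.05065726] [[362.7 344.7]
 [364.  365.2]
 [501.  358.2]
 [499.6 335.3]]
tri (array([429.93144013, 353.08830356,  -2.89602849]), np.float64(6.348715974101487))
```

View pics/w_bl_v.png

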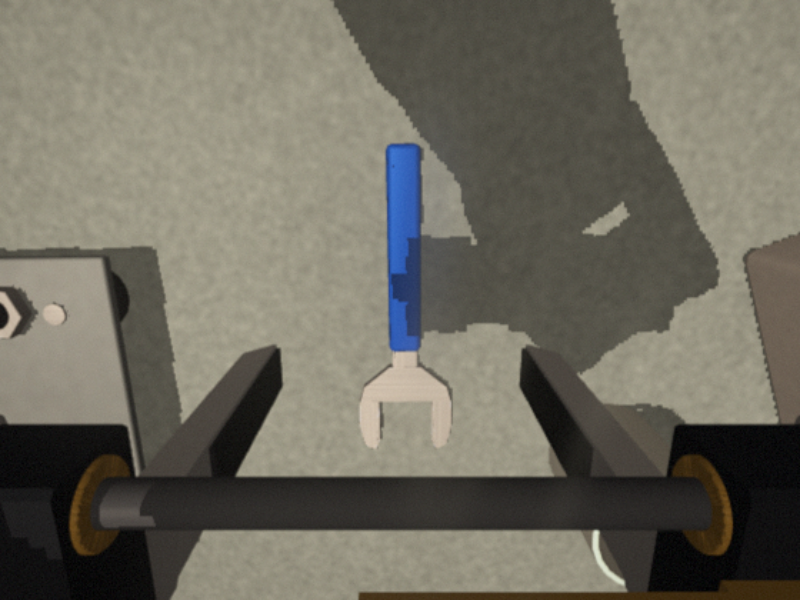

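The grip runs from (404,144) to (404,351). The jaw's tips are at (371,446) and (440,445), the slot's inner walls at about x 380 and 432, and its bottom at (405,402).

```bash
python3 - <<'E'
from h import *
c,p,d=load('w_bl');V=lambda q:(np.array(q,float)+.5)*.7-.5
w=onz(c,V([(404,144),(404.5,351)]),8)[:,:2];j=onz(c,V([(405.8,445.5),(406,402)]),5)[:,:2];print(w,j)
x=j[0]-w[0];yaw=np.arctan2(x[1],x[0]);u=x/np.linalg.norm(x);print('yaw',yaw,'len',np.linalg.norm(x))
O=(w[0]+105*u+w[1]-35*u+j[0]-112*u)/3;print('orig',O, w[0]+105*u,w[1]-35*u,j[0]-112*u)
print(delta([*O,3],yaw+np.pi))
uv=V([(404,200)])[0].astype(int);o,r=ray(c,[uv]);print(o+r[0]*d[uv[1],uv[0]])
E
```

```text
[[363.05606548 356.01160646]
 [501.33206667 348.17157941]] [[578.00419723 344.64913901]
 [542.23479257 346.87917189]]
yaw -0.05281228342223962 len 215.24824043708983
orig [466.81696255 350.34980327] [467.9096698 350.4688941] [466.38086523 350.0191502 ] [466.16035262 350.56136552]
[-1.50340e+01  2.41100e+00  1.47754e+02  0.00000e+00  0.00000e+00
 -8.00000e-03]
[396.53561962 353.41988056   9.74967727]
```

```bash
python3 nudge.py '[{"trans": [-8,2,40]},{"trans": [-15,2.4,80]},{"trans": [-15,2.4,115]},{"trans": [-15,2.4,135],"turn_vec": [0,0,-0.008]},{"trans": [-15,2.4,146.5],"turn_vec": [0,0,-0.008]}]' 60;python3 nudge.py '[{},{}]' 20 | head -3;python3 nudge.py '[{},{},{},{}]' 10 50
```

```text
clock: 4.0
eef_pos: [466.0, 350.3, 2.3]
eef_rot: [-3.14, -0.002, 3.091]
wrist_force: [0.3, -0.1, -0.3]
finger_gap: 60.7
finger_force: 0.0
clock: 4.2
eef_pos: [466.8, 351.7, 5.1]
eef_rot: [3.141, 0.001, 3.093]
clock: 4.6
eef_pos: [466.3, 351.6, 4.6]
eef_rot: [3.141, 0.001, 3.095]
wrist_force: [-0.3, -2.7, 5.5]
finger_gap: 21.0
finger_force: 50.0
```

```bash
python3 nudge.py '[{"trans": [0,0,-30]},{"trans": [0,0,-65],"turn_vec": [0,0,0.1]},{"trans": [0,0,-100],"turn_vec": [0,0,0.24]},{"trans": [0,0,-100],"turn_vec": [0,0,0.38]},{"trans": [0,0,-100],"turn_vec": [0,0,0.52]}]';python3 - <<'E'
from h import *
a=1.52;s=np.array([546.9,-49.7]);g=s+145*np.array([np.cos(a),np.sin(a)]);print(g,delta([*g,105],a))
E
```

```text
clock: 5.1
eef_pos: [466.0, 351.8, 104.6]
eef_rot: [3.141, 0.0, 2.569]
wrist_force: [0.1, -1.0, -5.9]
finger_gap: 21.3
finger_force: 50.0
[554.26230032  95.11297088] [-2.13221e+02 -1.67953e+02 -4.93000e-01  1.00000e-03 -0.00000e+00
  1.04900e+00]
```

```bash
python3 nudge.py '[{"trans": [-35,-28,0],"turn_vec": [0,0,0.14]},{"trans": [-70,-56,0],"turn_vec": [0,0,0.28]},{"trans": [-106,-84,0],"turn_vec": [0,0,0.42]},{"trans": [-142,-112,0],"turn_vec": [0,0,0.56]},{"trans": [-178,-140,0],"turn_vec": [0,0,0.7]}]'|head -3;python3 nudge.py '[{"trans": [3,-18,0],"turn_vec": [0,0,0.12]},{"trans": [6,-36,0],"turn_vec": [0,0,0.24]},{"trans": [6,-45,0],"turn_vec": [0,0,0.35]},{"trans": [6,-45,0],"turn_vec": [0,0,0.35]}]';python3 - <<'E'
from h import *
a=1.52;s=np.array([546.9,-49.7]);g=s+145*np.array([np.cos(a),np.sin(a)]);
c,p,d=shot('wrist','w_on');print(delta([*g,105],a))
cv2.imwrite('pics/w_on_v.png',cv2.resize(p[:,:,::-1],(800,600)))
E
```

```text
clock: 5.6
eef_pos: [541.0, 136.3, 103.5]
eef_rot: [-3.141, -0.0, 1.869]
clock: 6.0
eef_pos: [495.4, 130.0, 103.7]
eef_rot: [-3.141, 0.0, 1.523]
wrist_force: [0.2, -0.2, -4.8]
finger_gap: 21.0
finger_force: 50.0
[-3.2527e+01  5.9584e+01 -1.1610e+00 -0.0000e+00  0.0000e+00  7.0000e-03]
```

```bash
python3 nudge.py '[{"trans": [-16,30,0]},{"trans": [-32.5,59.6,0],"turn_vec": [0,0,0.005]},{"trans": [-32.5,59.6,0],"turn_vec": [0,0,0.005]},{"trans": [-32.5,59.6,0],"turn_vec": [0,0,0.005]}]';python3 - <<'E'
from h import *
a=1.52;s=np.array([546.9,-49.7]);g=s+145*np.array([np.cos(a),np.sin(a)]);
for f in('a','b'):
  print(delta([*g,105],a)); c,p,d=shot('wrist','w_on'+f)
cv2.imwrite('pics/w_on_v.png',cv2.resize(p[:,:,::-1],(800,600)))
E
```

```text
clock: 6.45
eef_pos: [554.6, 94.9, 103.3]
eef_rot: [-3.141, -0.0, 1.522]
wrist_force: [-1.1, 0.8, -4.1]
finger_gap: 21.1
finger_force: 50.0
[ 1.920e-01 -3.720e-01 -1.748e+00 -1.000e-03 -0.000e+00  2.000e-03]
[-1.37e-01  1.24e-01 -1.64e+00 -1.00e-03  0.00e+00  2.00e-03]
```

View pics/w_on_v.png

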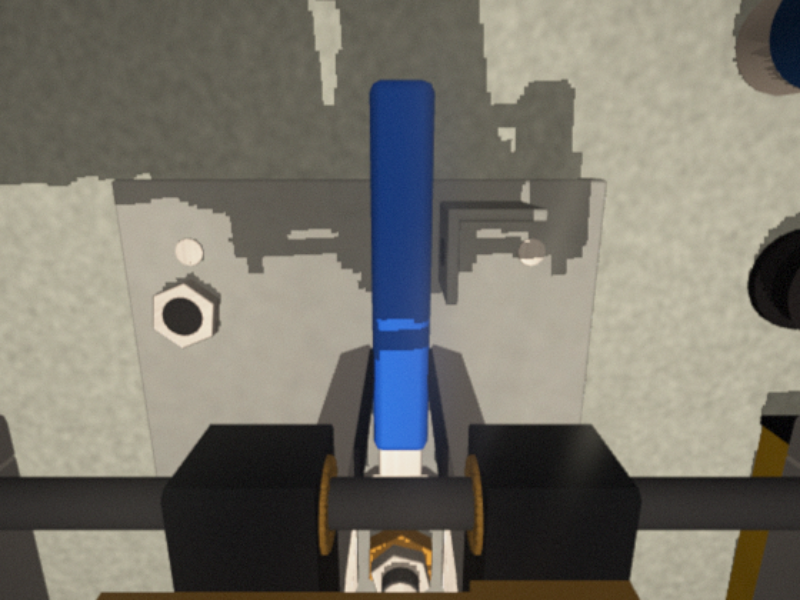

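The spanner lies straight above the nuts: its handle is centred on column 402, the stud is at (400,578), and the upright is just right of the handle at (445,250), clear of it. I'll lower it.

```bash
python3 nudge.py '[{"trans": [0,0,25]},{"trans": [0,0,45]},{"trans": [0,0,54]},{"trans": [0,0,57]},{"trans": [0,0,57]}]';python3 nudge.py '[{"trans": [0,0,1]},{"trans": [0,0,2]},{"trans": [0,0,2]}]'
```

```text
clock: 7.05
eef_pos: [554.5, 95.3, 47.3]
eef_rot: [3.141, -0.0, 1.521]
wrist_force: [0.1, -0.3, -4.8]
finger_gap: 21.2
finger_force: 50.0
clock: 7.35
eef_pos: [554.6, 95.0, 45.3]
eef_rot: [3.141, -0.0, 1.52]
wrist_force: [0.3, -1.1, -4.3]
finger_gap: 21.2
finger_force: 50.0
```

```bash
python3 nudge.py '[{"trans": [-12,0,0]},{"trans": [-22,0,0]},{"trans": [-30,0,0]},{"trans": [-36,0,0]},{"trans": [-36,0,0]}]';python3 nudge.py '[{"trans": [-4,0,0]},{"trans": [-8,0,0]},{"trans": [-12,0,0]},{"trans": [-12,0,0]}]'
```

```text
clock: 7.85
eef_pos: [552.6, 58.1, 45.0]
eef_rot: [3.142, 0.0, 1.519]
wrist_force: [-0.2, -0.7, -4.0]
finger_gap: 20.9
finger_force: 50.0
clock: 8.25
eef_pos: [551.9, 46.7, 44.9]
eef_rot: [-3.141, 0.0, 1.519]
wrist_force: [0.1, -0.2, -4.6]
finger_gap: 21.0
finger_force: 50.0
```

```bash
python3 nudge.py '[{"trans": [-1,0,0]},{"trans": [-2,0,0]},{"trans": [-2,0,0]}]';python3 nudge.py '[{"trans": [0,0,0.5]},{"trans": [0,0,1]},{"trans": [0,0,1]}]'
```

```text
clock: 8.55
eef_pos: [551.8, 45.2, 45.0]
eef_rot: [3.142, -0.0, 1.52]
wrist_force: [0.2, 0.8, -5.3]
finger_gap: 20.8
finger_force: 50.0
clock: 8.85
eef_pos: [551.9, 45.2, 44.6]
eef_rot: [3.141, -0.0, 1.52]
wrist_force: [-4.1, 0.8, 4.5]
finger_gap: 21.1
finger_force: 50.0
```

```bash
python3 nudge.py '[{},{},{},{}]' 50;python3 nudge.py '[{"trans": [0,0,-20]},{"trans": [0,0,-50]},{"trans": [0,0,-85]},{"trans": [20,0,-120]},{"trans": [20,0,-125]}]';python3 - <<'E'
from h import *
c,p,d=shot('wrist','w_b2');q=p[150:420,130:430,::-1]
cv2.imwrite('pics/w_b2_v.png',cv2.resize(q,None,fx=2.2,fy=2.2,interpolation=cv2.INTER_CUBIC))
E
```

```text
clock: 9.25
eef_pos: [551.9, 45.1, 44.0]
eef_rot: [3.141, -0.0, 1.52]
wrist_force: [-0.2, 0.2, -0.9]
finger_gap: 48.4
finger_force: 0.0
clock: 9.75
eef_pos: [554.4, 66.4, 173.2]
eef_rot: [3.135, -0.001, 1.521]
wrist_force: [0.3, 1.4, -0.4]
finger_gap: 50.2
finger_force: 0.0
```

View pics/w_b2_v.png

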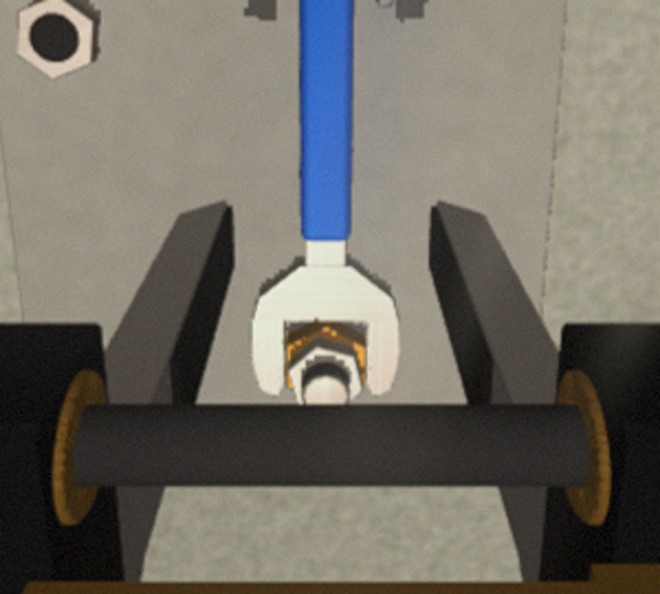

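The blue spanner's jaw is fully on the brass nut, which shows at (325,345) between the jaw walls. Next is the red spanner.

```bash
python3 nudge.py '[{"trans": [-45,-9,0],"turn_vec": [0,0,0.12]},{"trans": [-90,-18,0],"turn_vec": [0,0,0.24]},{"trans": [-135,-27,0],"turn_vec": [0,0,0.36]},{"trans": [-180,-36,0],"turn_vec": [0,0,0.48]},{"trans": [-225,-45,0],"turn_vec": [0,0,0.6]}]'|head -3;python3 - <<'E'
from h import *
print(delta([446,-341,150],.302))
E
```

```text
clock: 10.3
eef_pos: [495.1, -159.2, 167.6]
eef_rot: [-3.14, 0.001, 0.915]
[-1.74034e+02  7.20140e+01  1.76170e+01 -1.00000e-03  1.00000e-03
  6.13000e-01]
```

```bash
python3 nudge.py '[{"trans": [-40,16,4],"turn_vec": [0,0,0.12]},{"trans": [-80,33,8],"turn_vec": [0,0,0.24]},{"trans": [-120,50,12],"turn_vec": [0,0,0.36]},{"trans": [-160,66,16],"turn_vec": [0,0,0.48]},{"trans": [-174,72,17.6],"turn_vec": [0,0,0.61]}]'|head -3;python3 nudge.py '[{},{}]' | head -3; python3 - <<'E'
from h import *
c,p,d=shot('wrist','w_r2');w0=load('w_red')
for cc,pp in((c,p),(w0[0],w0[1])):
  a,ce,r=blob(pp,'red')[0];q=onz(cc,cv2.boxPoints(r),9)[:,:2];print(a,ce,q.round(1))
cv2.imwrite('pics/w_r2_v.png',cv2.resize(p[:,:,::-1],(800,600)))
E
```

```text
clock: 10.8
eef_pos: [446.1, -342.4, 149.3]
eef_rot: [-3.14, 0.002, 0.302]
clock: 11.0
eef_pos: [447.9, -339.0, 150.3]
eef_rot: [-3.14, 0.001, 0.313]
2287 [281.31438566 218.33712287] [[ 370.8 -354.2]
 [ 474.2 -321.6]
 [ 480.6 -341.2]
 [ 377.8 -375.5]]
2107 [275.1461794  190.38822971] [[ 369.8 -353. ]
 [ 474.6 -321.4]
 [ 480.7 -340.9]
 [ 376.3 -374.3]]
```

View pics/w_r2_v.png

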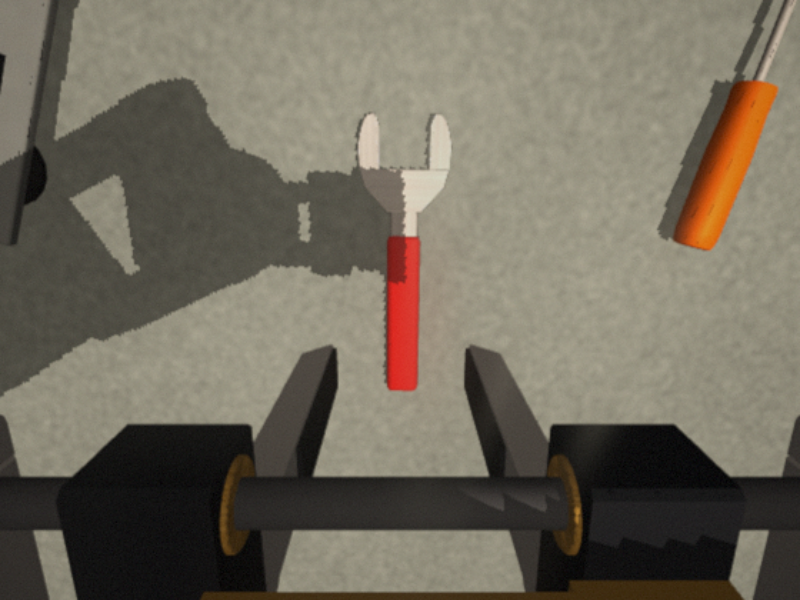

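The red jaw's tips are at (370,114) and (438,114), and the grip runs from (404,237) to (402,389).

```bash
python3 - <<'E'
from h import *
c,p,d=load('w_r2');V=lambda q:(np.array(q,float)+.5)*.7-.5
w=onz(c,V([(402,388.5),(404,237)]),8)[:,:2];j=onz(c,V([(404.3,113.5)]),5)[:,:2]
x=j[0]-w[0];yaw=np.arctan2(x[1],x[0]);u=x/np.linalg.norm(x);print('yaw',yaw,'len',np.linalg.norm(x))
print(w[0]+77*u,w[1]-35*u,j[0]-111*u)
O=(w[0]+77*u+w[1]-35*u+j[0]-111*u)/3;print('orig',O);print(delta([*O,3.5],yaw))
E
```

```text
yaw 0.3059011599584687 len 185.24407953791717
[ 447.24189191 -341.0318068 ] [ 444.29397594 -342.45878582] [ 444.61391243 -341.86175948]
orig [ 445.3832601  -341.78411737]
[-3.65600e+00  2.36700e+00  1.47193e+02 -1.00000e-03  1.00000e-03
  8.00000e-03]
```

```bash
python3 nudge.py '[{"trans": [-2,2,40]},{"trans": [-3.6,2.4,80]},{"trans": [-3.6,2.4,115],"turn_vec": [0,0,0.006]},{"trans": [-3.6,2.4,135],"turn_vec": [0,0,0.006]},{"trans": [-3.6,2.4,146.5],"turn_vec": [0,0,0.006]}]'|head -3;python3 nudge.py '[{},{}]' 20 | head -3;python3 nudge.py '[{},{},{},{}]' 10 60;python3 nudge.py '[{"trans": [0,0,-30]},{"trans": [0,0,-65],"turn_vec": [0,0,-0.1]},{"trans": [0,0,-95],"turn_vec": [0,0,-0.24]},{"trans": [0,0,-95],"turn_vec": [0,0,-0.38]},{"trans": [0,0,-95],"turn_vec": [0,0,-0.52]}]'; python3 - <<'E'
from h import *
h=-1.407;s=np.array([546.9,-49.7]);g=s+145*np.array([np.cos(h),np.sin(h)]);print(g,delta([*g,98],h+np.pi))
E
```

```text
clock: 11.55
eef_pos: [445.4, -341.2, 3.1]
eef_rot: [-3.14, 0.001, 0.307]
clock: 11.75
eef_pos: [446.2, -342.7, 5.9]
eef_rot: [3.14, -0.001, 0.305]
clock: 12.15
eef_pos: [445.9, -342.8, 5.9]
eef_rot: [3.141, -0.001, 0.304]
wrist_force: [-0.7, 3.4, 6.9]
finger_gap: 20.2
finger_force: 60.0
clock: 12.65
eef_pos: [445.7, -343.0, 100.9]
eef_rot: [3.14, 0.0, 0.83]
wrist_force: [0.1, 0.9, -4.5]
finger_gap: 20.3
finger_force: 60.0
[ 570.54440861 -192.75922529] [ 1.95121e+02 -9.32400e+00  2.87200e+00  2.00000e-03  1.00000e-03
 -9.05000e-01]
```

```bash
python3 nudge.py '[{"trans": [38,-2,0],"turn_vec": [0,0,-0.14]},{"trans": [76,-4,0],"turn_vec": [0,0,-0.28]},{"trans": [114,-6,0],"turn_vec": [0,0,-0.42]},{"trans": [154,-8,0],"turn_vec": [0,0,-0.56]},{"trans": [195,-9,0],"turn_vec": [0,0,-0.7]}]'|head -3;python3 nudge.py '[{"turn_vec": [0,0,-0.1]},{"turn_vec": [0,0,-0.2]},{"turn_vec": [0,0,-0.205]},{"turn_vec": [0,0,-0.205]}]'; python3 - <<'E'
from h import *
h=-1.407;s=np.array([546.9,-49.7]);g=s+145*np.array([np.cos(h),np.sin(h)])
c,p,d=shot('wrist','w_r3');print(delta([*g,60],h+np.pi))
q=p[100:420,130:430,::-1];cv2.imwrite('pics/w_r3_v.png',cv2.resize(q,None,fx=1.8,fy=1.8,interpolation=cv2.INTER_CUBIC))
E
```

```text
clock: 13.15
eef_pos: [572.0, -192.3, 99.9]
eef_rot: [-3.141, 0.0, 1.529]
clock: 13.55
eef_pos: [571.3, -193.7, 99.8]
eef_rot: [-3.141, -0.0, 1.726]
wrist_force: [0.6, -0.0, -3.9]
finger_gap: 20.5
finger_force: 60.0
[ 1.1540e+00 -5.6800e-01  3.9862e+01 -0.0000e+00 -0.0000e+00 -9.0000e-03]
```

```bash
python3 nudge.py '[{"trans": [0,0,18]},{"trans": [1,-0.5,32],"turn_vec": [0,0,-0.008]},{"trans": [1,-0.5,40],"turn_vec": [0,0,-0.008]},{"trans": [1,-0.5,40],"turn_vec": [0,0,-0.008]}]';python3 nudge.py '[{"trans": [12,0,0]},{"trans": [20,0,0]},{"trans": [28,0,0]},{"trans": [34,0,0]},{"trans": [34,0,0]}]'
```

```text
clock: 14.0
eef_pos: [570.1, -192.5, 58.5]
eef_rot: [-3.14, -0.001, 1.736]
wrist_force: [0.1, -0.0, -4.1]
finger_gap: 20.7
finger_force: 60.0
clock: 14.5
eef_pos: [565.2, -158.2, 60.2]
eef_rot: [3.141, 0.0, 1.738]
wrist_force: [-0.1, 0.1, -4.1]
finger_gap: 20.6
finger_force: 60.0
```

```bash
python3 nudge.py '[{"trans": [5,0,0]},{"trans": [10,0,0]},{"trans": [14,0,0]},{"trans": [14,0,0]}]';python3 - <<'E'
from h import *
h=-1.407;s=np.array([546.9,-49.7]);g=s+95*np.array([np.cos(h),np.sin(h)])
print(delta([*g,60],h+np.pi))
E
```

```text
clock: 14.9
eef_pos: [562.8, -144.9, 59.9]
eef_rot: [-3.142, -0.0, 1.737]
wrist_force: [0.3, 0.6, -3.3]
finger_gap: 21.0
finger_force: 60.0
[ 1.486 -0.182 -0.149 -0.    -0.     0.003]
```

```bash
python3 nudge.py '[{"trans": [0.7,0,0]},{"trans": [1.3,0,0]},{"trans": [1.3,0,0]}]';python3 nudge.py '[{"trans": [0.2,-6.6,0],"turn_vec": [0,0,0.07]},{"trans": [0.9,-13.3,0],"turn_vec": [0,0,0.14]},{"trans": [2.1,-19.8,0],"turn_vec": [0,0,0.21]},{"trans": [3.7,-26.3,0],"turn_vec": [0,0,0.28]},{"trans": [3.7,-26.3,0],"turn_vec": [0,0,0.28]}]'; python3 - <<'E'
from h import *
s=manip.read_state();print(s['moment'])
E
```

```text
clock: 15.2
eef_pos: [562.7, -144.1, 59.8]
eef_rot: [-3.142, -0.0, 1.737]
wrist_force: [-0.1, 0.3, -3.9]
finger_gap: 20.3
finger_force: 60.0
clock: 15.7
eef_pos: [535.8, -144.8, 59.9]
eef_rot: [3.142, -0.0, 1.455]
wrist_force: [1.0, 0.0, -3.9]
finger_gap: 20.6
finger_force: 60.0
[-0.00260731 -0.22511148 -0.02575294]
```

```bash
python3 nudge.py '[{"trans": [0.2,-6.6,0],"turn_vec": [0,0,0.07]},{"trans": [0.9,-13.3,0],"turn_vec": [0,0,0.14]},{"trans": [2.1,-19.8,0],"turn_vec": [0,0,0.21]},{"trans": [3.7,-26.3,0],"turn_vec": [0,0,0.28]},{"trans": [3.7,-26.3,0],"turn_vec": [0,0,0.28]}]'; python3 - <<'E'
from h import *
s=manip.read_state();print(s['moment'],s['wrist_force'])
c,p,d=shot('top','t_mid');w=blob(p,'blue');c0=cam('top')
for q in w:
  if 100<q[0]<600 : print(q[0],q[1],onz(c0,cv2.boxPoints(q[2]),49)[:,:2].round(1).tolist())
E
```

```text
clock: 16.2
eef_pos: [510.5, -138.0, 60.0]
eef_rot: [3.141, -0.0, 1.178]
wrist_force: [1.8, -0.3, -4.3]
finger_gap: 20.4
finger_force: 60.0
[ 0.01492326 -0.34953812  0.02754314] [ 1.78008347 -0.2674197  -4.31999507]
403 [244.21836228 212.85856079] [[548.4, 147.2], [569.0, 146.4], [561.2, 11.0], [540.6, 12.1]]
```

```bash
python3 nudge.py '[{"trans": [0.2,-5.7,0],"turn_vec": [0,0,0.06]},{"trans": [0.7,-11.4,0],"turn_vec": [0,0,0.12]},{"trans": [1.5,-17,0],"turn_vec": [0,0,0.18]},{"trans": [1.5,-17,0],"turn_vec": [0,0,0.18]}]'; python3 nudge.py '[{"trans": [0.2,-5.7,0],"turn_vec": [0,0,0.06]},{"trans": [0.7,-11.4,0],"turn_vec": [0,0,0.12]},{"trans": [0.7,-11.4,0],"turn_vec": [0,0,0.12]}]'; python3 - <<'E'
from h import *
s=manip.read_state();print(s['moment'],s['wrist_force'])
E
```

```text
clock: 16.65
eef_pos: [495.7, -130.2, 60.1]
eef_rot: [3.141, -0.0, 0.999]
wrist_force: [2.6, 1.2, -4.8]
finger_gap: 20.9
finger_force: 60.0
clock: 16.95
eef_pos: [486.5, -123.5, 60.0]
eef_rot: [3.141, -0.0, 0.879]
wrist_force: [3.1, -0.5, -4.6]
finger_gap: 20.0
finger_force: 60.0
[-0.05287295 -0.560216    0.08344638] [ 3.14319289 -0.45907069 -4.62530458]
```

```bash
python3 nudge.py '[{"trans": [0.1,-3.8,0],"turn_vec": [0,0,0.04]},{"trans": [0.3,-7.6,0],"turn_vec": [0,0,0.08]},{"trans": [0.3,-7.6,0],"turn_vec": [0,0,0.08]}]'; python3 nudge.py '[{"trans": [0.1,-3.8,0],"turn_vec": [0,0,0.04]},{"trans": [0.3,-7.6,0],"turn_vec": [0,0,0.08]},{"trans": [0.3,-7.6,0],"turn_vec": [0,0,0.08]}]'; python3 - <<'E'
from h import *
s=manip.read_state();print(s['moment'],s['wrist_force'])
c,p,d=shot('top','t_mid2');w=blob(p,'blue');c0=cam('top')
for q in w:
  if 100<q[0]<600 : print(q[0],q[1],onz(c0,cv2.boxPoints(q[2]),49)[:,:2].round(1).tolist())
E
```

```text
clock: 17.25
eef_pos: [481.0, -118.5, 60.0]
eef_rot: [3.141, -0.0, 0.8]
wrist_force: [3.5, -0.6, -5.5]
finger_gap: 20.6
finger_force: 60.0
clock: 17.55
eef_pos: [475.8, -112.9, 60.1]
eef_rot: [3.141, -0.001, 0.72]
wrist_force: [4.3, 0.1, -3.2]
finger_gap: 20.8
finger_force: 60.0
[-0.04187507 -0.8083613   0.03771438] [ 4.29830623  0.10992575 -3.16353086]
404 [244.44306931 212.84158416] [[548.6, 147.0], [569.1, 146.2], [561.4, 11.0], [540.8, 12.1]]
```

```bash
python3 nudge.py '[{"trans": [0.1,-3.8,0],"turn_vec": [0,0,0.04]},{"trans": [0.3,-7.6,0],"turn_vec": [0,0,0.08]},{"trans": [0.3,-7.6,0],"turn_vec": [0,0,0.08]}]'; python3 nudge.py '[{"trans": [0.1,-3.8,0],"turn_vec": [0,0,0.04]},{"trans": [0.3,-7.6,0],"turn_vec": [0,0,0.08]},{"trans": [0.3,-7.6,0],"turn_vec": [0,0,0.08]}]'; python3 - <<'E'
from h import *
s=manip.read_state();print(s['moment'],s['wrist_force'],delta([546.9,-49.7,60],s['eef_rot'][2]))
c,p,d=shot('top','t_mid3');w=blob(p,'blue');c0=cam('top')
for q in w:
  if 100<q[0]<600 : print(q[0],q[1],onz(c0,cv2.boxPoints(q[2]),49)[:,:2].round(1).tolist())
E
```

```text
clock: 17.9
eef_pos: [470.8, -107.0, 60.0]
eef_rot: [3.141, -0.0, 0.639]
wrist_force: [3.6, -1.2, -4.9]
finger_gap: 20.6
finger_force: 60.0
clock: 18.2
eef_pos: [466.7, -100.7, 60.1]
eef_rot: [3.141, -0.001, 0.559]
wrist_force: [6.3, -1.2, -4.7]
finger_gap: 20.7
finger_force: 60.0
[-0.15251    -0.90004398  0.0191215 ] [ 6.31694262 -1.24271128 -4.70083066] [ 9.5104e+01 -7.2200e-01  1.1600e-01  1.0000e-03 -1.0000e-03 -0.0000e+00]
407 [244.62653563 211.09090909] [[555.8, 147.4], [576.8, 145.7], [563.3, 9.3], [542.3, 11.4]]
```

```bash
python3 nudge.py '[{"trans": [0.1,-3.8,0],"turn_vec": [0,0,0.04]},{"trans": [0.3,-7.6,0],"turn_vec": [0,0,0.08]},{"trans": [0.3,-7.6,0],"turn_vec": [0,0,0.08]}]'; python3 nudge.py '[{"trans": [0.1,-3.8,0],"turn_vec": [0,0,0.04]},{"trans": [0.3,-7.6,0],"turn_vec": [0,0,0.08]},{"trans": [0.3,-7.6,0],"turn_vec": [0,0,0.08]}]'; python3 - <<'E'
from h import *
s=manip.read_state();print(s['moment'],s['wrist_force'],delta([546.9,-49.7,60],s['eef_rot'][2]))
c,p,d=shot('top','t_mid4');w=blob(p,'blue');c0=cam('top')
for q in w:
  if 100<q[0]<600 : print(q[0],q[1],onz(c0,cv2.boxPoints(q[2]),49)[:,:2].round(1).tolist())
E
```

```text
clock: 18.55
eef_pos: [462.8, -94.3, 60.0]
eef_rot: [3.141, -0.0, 0.478]
wrist_force: [4.4, -4.1, -4.1]
finger_gap: 20.7
finger_force: 60.0
clock: 18.85
eef_pos: [459.5, -87.1, 60.0]
eef_rot: [3.141, -0.0, 0.398]
wrist_force: [3.3, 0.2, -4.7]
finger_gap: 19.9
finger_force: 60.0
[ 0.01318264 -0.80685716  0.03297566] [ 3.30395551  0.16953217 -4.65244435] [ 9.5034e+01 -5.9700e-01  3.0000e-02  0.0000e+00 -0.0000e+00 -0.0000e+00]
406 [244.60837438 211.09852217] [[555.8, 147.4], [576.8, 145.7], [563.3, 9.3], [542.3, 11.4]]
```

```bash
python3 - <<'E'
from h import *
c,p,d=shot('wrist','w_r4')
a=cv2.resize(p[40:290,180:380],None,fx=2.4,fy=2.4,interpolation=cv2.INTER_CUBIC)
t=load('t_mid4')[1][170:260,215:325]
b=cv2.resize(t,(310,254),interpolation=cv2.INTER_CUBIC)
c0,p0,_=load('w_r3');e=cv2.resize(p0[0:250,180:380],(310,346),interpolation=cv2.INTER_CUBIC)
cv2.imwrite('pics/w_r4_v.png',np.hstack([a,np.vstack([b,e])])[:,:,::-1]);print(a.shape)
s=[load(f't_mid{i}')[1] for i in('','2','3','4')]
E
```

```text
(600, 480, 3)
```

View pics/w_r4_v.png

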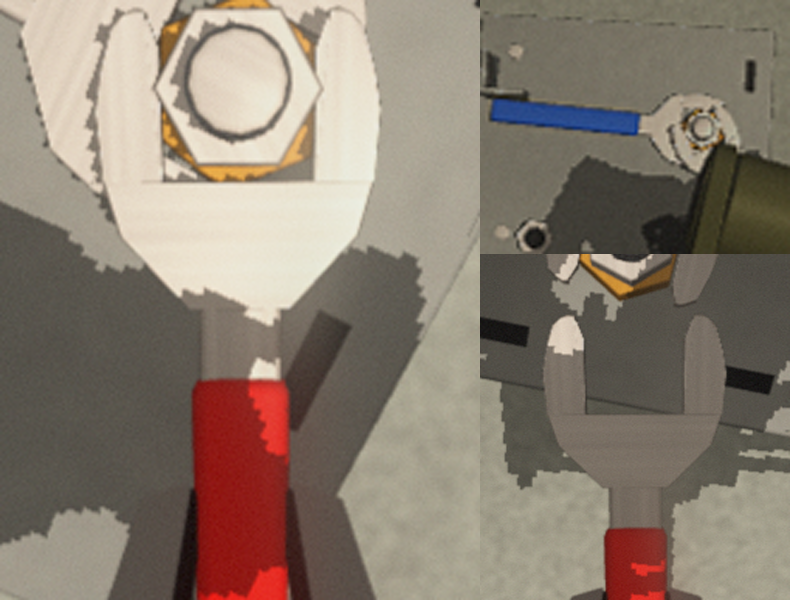

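The spanner has slipped: the jam nut's corners at (155,88) and (322,88) now lie across the jaw, 30° off. The blue handle rests against the upright. I'll check heights from the depth.

```bash
python3 - <<'E'
from h import *
c,p,d=load('w_r4')
def P(X,Y):
    u,v=180+(X+.5)/2.4-.5,40+(Y+.5)/2.4-.5;o,r=ray(c,[(u,v)]);k=d[int(round(v))-1:int(round(v))+2,int(round(u))-1:int(round(u))+2];return (o+r[0]*np.median(k)).round(1)
for n,q in dict(stud=(238,80),jam_bot=(238,150),jamL=(172,88),jamR=(308,88),jawL=(130,90),jawR=(350,90),tipL=(130,25),tipR=(345,25),head=(240,230),headL=(150,210),headR=(330,210),neck=(240,300),grip=(240,420),grip2=(240,560),blue=(60,60),plate=(420,330),cornerL=(155,88),cornerR=(322,88)).items(): print(n,P(*q))
print(manip.read_state()['eef_pos'])
E
```

```text
stud [547.1 -50.   73.9]
jam_bot [535.9 -54.7  62.8]
jamL [541.7 -37.9  62.7]
jamR [552.3 -63.1  62.6]
jawL [538.2 -29.8  59.6]
jawR [555.6 -71.2  60.1]
tipL [549.7 -25.3  59.2]
tipR [566.5 -65.2  59.1]
head [521.1 -61.4  59.9]
headL [517.5 -42.2  60. ]
headR [532.3 -77.2  60.8]
neck [507.4 -67.1  60.6]
grip [483.3 -77.3  64. ]
grip2 [452.3 -90.4  64.6]
blue [538.5 -11.8  47.5]
plate [ 515.1 -111.6   40.2]
cornerL [540.4 -34.5  61.3]
cornerR [553.5 -65.7  61.7]
[459.49079217 -87.15003584  59.92755935]
```

```bash
python3 - <<'E'
from h import *
c,p,d=load('w_r4')
U=lambda q:np.c_[180+(np.array(q)[:,0]+.5)/2.4-.5,40+(np.array(q)[:,1]+.5)/2.4-.5]
T=tool();f=lambda q,z:((onz(c,U(q),z)-T[:3,3])@T[:3,:3]).round(1)
print('jaw walls',f([(162,160),(315,160),(160,110),(317,110),(158,60),(318,60)],59.7)[:,:2].tolist())
print('jaw bottom',f([(238,182)],59.9)[:,:2],'tips',f([(130,10),(343,10)],59.2)[:,:2])
H=f([(155,88),(322,88),(199,8),(280,8),(195,163),(283,163)],62.6)[:,:2];print('hex',H.tolist(),H.mean(0))
m=np.abs(p.astype(int)).sum(2)
# row profile around nut corner rows
for Y in(60,88,120):
    v=int(40+Y/2.4);print(Y,m[v,225:330].tolist())
E
```

```text
jaw walls [[81.1, -16.1], [81.1, 15.9], [90.9, -16.3], [90.9, 16.0], [100.5, -16.4], [100.5, 16.0]]
jaw bottom [[76.6 -0.2]] tips [[109.9 -21.8]
 [109.9  20.8]]
hex [[94.9, -16.9], [94.9, 16.7], [109.6, -7.8], [109.6, 8.1], [80.4, -9.1], [80.4, 9.0]] [94.96666667  0.        ]
60 [651, 646, 646, 644, 637, 642, 648, 655, 656, 649, 654, 641, 641, 639, 628, 644, 647, 648, 643, 646, 568, 354, 247, 262, 304, 492, 621, 652, 606, 413, 381, 380, 352, 259, 315, 473, 590, 606, 616, 630, 624, 632, 631, 635, 635, 631, 631, 634, 632, 623, 633, 613, 631, 634, 630, 636, 628, 630, 631, 625, 635, 643, 645, 646, 645, 640, 643, 639, 632, 641, 613, 590, 502, 333, 394, 569, 670, 680, 671, 669, 673, 657, 593, 444, 356, 333, 480, 678, 663, 662, 663, 657, 661, 660, 654, 649, 651, 651, 661, 659, 669, 669, 660, 659, 658]
88 [646, 646, 645, 647, 636, 635, 640, 648, 646, 651, 656, 649, 648, 640, 634, 639, 635, 626, 497, 421, 575, 665, 663, 664, 660, 649, 648, 654, 636, 511, 384, 329, 260, 362, 528, 589, 602, 618, 609, 613, 620, 613, 623, 615, 622, 631, 632, 641, 636, 650, 648, 648, 647, 653, 652, 659, 663, 664, 665, 666, 661, 669, 669, 671, 668, 677, 672, 666, 668, 669, 664, 658, 637, 560, 363, 356, 507, 671, 672, 671, 664, 668, 673, 666, 670, 671, 674, 650, 547, 548, 657, 663, 667, 660, 649, 651, 661, 663, 670, 666, 674, 673, 669, 672, 666]
120 [641, 641, 651, 647, 645, 639, 634, 643, 650, 646, 654, 652, 649, 641, 634, 637, 635, 632, 638, 639, 647, 553, 298, 313, 283, 262, 325, 497, 643, 666, 665, 667, 662, 600, 397, 381, 383, 337, 263, 254, 274, 398, 525, 596, 606, 615, 626, 630, 642, 643, 644, 650, 652, 649, 657, 661, 661, 664, 669, 671, 669, 668, 673, 668, 671, 654, 586, 427, 334, 344, 456, 621, 668, 664, 666, 669, 671, 669, 675, 662, 591, 476, 388, 380, 378, 376, 521, 675, 675, 668, 667, 667, 669, 666, 656, 661, 668, 673, 676, 676, 680, 681, 678, 676, 673]
```

```bash
cat >> h.py <<'E'
def hexang(c,d,zt=62.5,tol=1.6,C=(546.9,-49.7)):
    """corner angle of the jam nut (mod 60 deg) and mean apothem, from depth"""
    v,u=np.mgrid[:420,:560];uv=np.c_[u.ravel(),v.ravel()];o,r=ray(c,uv);P=o+r*d.ravel()[:,None]
    m=(np.abs(P[:,2]-zt)<tol)&(d.ravel()>0)&(np.hypot(P[:,0]-C[0],P[:,1]-C[1])<21);P=P[m,:2]
    best=[]
    for a in np.arange(0,np.pi/3,.005):
        n=a+np.pi/6+np.arange(6)*np.pi/3;pr=(P-np.array(C))@np.array([np.cos(n),np.sin(n)]);w=np.percentile(pr,99.5,axis=0);best.append((w[:3]+w[3:]).mean()/2)
    i=int(np.argmin(best));return round(i*.005,3),round(best[i],2),len(P)
E
python3 - <<'E'
from h import *
for f in('w_pl','w_pl2','w_on','w_r4'):
    c,p,d=load(f);print(f,hexang(c,d))
E
python3 nudge.py '[{"trans": [0,0,-3]},{"trans": [0,0,-7]},{"trans": [0,0,-11]},{"trans": [0,0,-15]},{"trans": [0,0,-15]}]'
python3 - <<'E'
from h import *
c,p,d=shot('wrist','w_l1');print(hexang(c,d))
E
```

```text
w_pl (0.735, np.float64(14.86), 581)
w_pl2 (0.695, np.float64(14.86), 392)
clock: 19.45
eef_pos: [459.9, -87.0, 75.0]
eef_rot: [3.141, -0.001, 0.399]
wrist_force: [11.7, 2.0, -10.7]
finger_gap: 20.5
finger_force: 60.0
(0.955, np.float64(17.69), 1768)Traceback (most recent call last):
  File "<stdin>", line 3, in <module>
  File "h.py", line 40, in hexang
    n=a+np.pi/6+np.arange(6)*np.pi/3;pr=(P-np.array(C))@np.array([np.cos(n),np.sin(n)]);w=np.percentile(pr,99.5,axis=0);best.append((w[:3]+w[3:]).mean()/2)
                                                                                          ~~~~~~~~~~~~~^^^^^^^^^^^^^^^^
    return _quantile_unchecked(
        a, q, axis, out, overwrite_input, method, keepdims, weights)
    return _ureduce(a,
                    func=_quantile_ureduce_func,
    ...<5 lines>...
                    overwrite_input=overwrite_input,
                    method=method)
    r = func(a, **kwargs)
    result = _quantile(arr,
                       quantiles=q,
    ...<2 lines>...
                       out=out,
                       weights=wgt)
    slices_having_nans = np.isnan(arr[-1, ...])
                                  ~~~^^^^^^^^^
IndexError: index -1 is out of bounds for axis 0 with size 0
```

```bash
python3 nudge.py '[{},{}]' | sed -n 2,4p; python3 - <<'E'
from h import *
c,p,d=shot('wrist','w_l2');T=tool()
v,u=np.mgrid[:420,:560];o,r=ray(c,np.c_[u.ravel(),v.ravel()]);P=(o+r*d.ravel()[:,None]);Q=(P-T[:3,3])@T[:3,:3]
for x in(40,60,72,80,95,105):
  for y in(-22,0,22):
    m=(np.abs(Q[:,0]-x)<2.5)&(np.abs(Q[:,1]-y)<2.5);print(x,y,np.percentile(P[m,2],[10,50,90]).round(1) if m.sum()>3 else None)
E
```

```text
eef_pos: [459.7, -87.0, 74.6]
eef_rot: [3.142, -0.001, 0.398]
wrist_force: [10.2, 2.5, -11.5]
40 -22 [39.6 40.2 41. ]
40 0 [68.4 69.2 69.9]
40 22 [39.7 40.6 41.1]
60 -22 [39.7 64.6 66.1]
60 0 [65.1 65.9 67. ]
60 22 [40.3 52.7 65.9]
72 -22 [63.1 63.9 64.7]
72 0 [63.2 64.2 64.8]
72 22 [63.2 64.3 64.9]
80 -22 [61.3 62.2 63.2]
80 0 [51.9 62.  63.3]
80 22 [61.3 62.6 63.2]
95 -22 [58.8 59.8 60.6]
95 0 [72.7 73.7 74.5]
95 22 [59.2 60.1 61. ]
105 -22 [57.4 58.  58.9]
105 0 [62.7 72.5 74. ]
105 22 [57.2 58.2 59.2]
```

```bash
python3 nudge.py '[{"trans": [0,0,4]},{"trans": [0,0,9]},{"trans": [0,0,14]},{"trans": [0,0,14]}]'|sed -n 2,4p;  python3 nudge.py '[{"trans": [-3,0,0]},{"trans": [-8,0,0]},{"trans": [-14,0,0]},{"trans": [-20,0,0]},{"trans": [-20,0,0]}]'| sed -n 2,4p; python3 - <<'E'
from h import *
c,p,d=shot('wrist','w_l3');T=tool()
v,u=np.mgrid[:420,:560];o,r=ray(c,np.c_[u.ravel(),v.ravel()]);P=(o+r*d.ravel()[:,None]);Q=(P-T[:3,3])@T[:3,:3]
for x in(40,60,72,95,105,110,115):
  for y in(-22,0,22):
    m=(np.abs(Q[:,0]-x)<2.5)&(np.abs(Q[:,1]-y)<2.5);print(x,y,np.percentile(P[m,2],[10,50,90]).round(1) if m.sum()>3 else None)
print(hexang(c,d))
E
```

```text
eef_pos: [458.4, -87.3, 60.1]
eef_rot: [-3.141, 0.002, 0.397]
wrist_force: [-3.1, -4.8, -0.8]
eef_pos: [441.6, -94.5, 61.6]
eef_rot: [3.141, -0.003, 0.397]
wrist_force: [0.7, 0.2, -2.7]
40 -22 [39.7 40.2 41. ]
40 0 [60.7 61.6 62.2]
40 22 [39.4 40.2 41. ]
60 -22 [39.5 40.2 41.3]
60 0 [60.3 60.9 61.7]
60 22 [40.  40.8 41.7]
72 -22 [59.6 60.5 61.4]
72 0 [59.8 60.5 61.3]
72 22 [59.7 60.5 61.4]
95 -22 [58.6 59.3 60.1]
95 0 [40.  46.9 52.2]
95 22 [58.5 59.5 60.2]
105 -22 [58.  58.9 59.7]
105 0 [62.1 68.7 73.4]
105 22 [58.2 59.1 60. ]
110 -22 [57.7 58.7 59.4]
110 0 [72.7 73.8 74.5]
110 22 [58.1 59.  59.7]
115 -22 [39.4 46.  48.2]
115 0 [73.1 73.8 74.5]
115 22 [39.4 40.3 41.8]
(0.065, np.float64(14.81), 1702)
```

```bash
python3 nudge.py '[{"trans": [-10,0,0]},{"trans": [-20,0,0]},{"trans": [-27,0,0]},{"trans": [-27,0,-1.5]},{"trans": [-27,0,-1.5]}]'| sed -n 2,4p; python3 - <<'E'
from h import *
c,p,d=shot('wrist','w_l4');print(hexang(c,d));
print('brass',hexang(c,d,52,1.5,),hexang(c,d,52,.8))
c2,p2,d2=load('w_pl2');print('brass0',hexang(c2,d2,52,1.5))
c2,p2,d2=load('w_pl');print('brass0',hexang(c2,d2,52,1.5))
cc,pp,dd=shot('top','t5')
for q in blob(pp,'blue'):
  if 100<q[0]<600 : print(q[0],q[1],onz(cc,cv2.boxPoints(q[2]),49)[:,:2].round(1).tolist())
E
```

```text
eef_pos: [415.8, -105.4, 62.6]
eef_rot: [3.141, -0.0, 0.396]
wrist_force: [0.9, 0.7, -4.4]
(0.93, np.float64(4.84), 124)
brass (0.92, np.float64(10.4), 506) (0.245, np.float64(10.17), 348)
brass0 (0.46, np.float64(17.68), 263)
brass0 (0.445, np.float64(17.89), 353)
407 [244.6977887 211.1031941] [[555.8, 147.4], [576.8, 145.7], [563.2, 9.1], [542.3, 11.1]]
```

```bash
python3 nudge.py '[{"trans": [0,0,-15]},{"trans": [0,0,-26]},{"trans": [0,0,-26]}]'| sed -n 2,4p; python3 - <<'E'
from h import *
h=.90-np.pi;s=np.array([546.9,-49.7]);g=s+110*np.array([np.cos(h),np.sin(h)]);print(g,delta([*g,88],.90))
E
```

```text
eef_pos: [416.7, -105.4, 89.6]
eef_rot: [3.14, -0.002, 0.397]
wrist_force: [0.5, -0.6, -4.6]
[ 478.52290349 -135.86596006] [ 4.5216e+01  5.1969e+01  1.8070e+00  2.0000e-03 -1.0000e-03 -5.0300e-01]
```

```bash
python3 nudge.py '[{"trans": [10,15,0],"turn_vec": [0,0,-0.12]},{"trans": [22,30,0],"turn_vec": [0,0,-0.24]},{"trans": [34,42,0],"turn_vec": [0,0,-0.37]},{"trans": [45,52,0],"turn_vec": [0,0,-0.5]},{"trans": [45,52,0],"turn_vec": [0,0,-0.5]}]'| sed -n 2,4p; python3 - <<'E'
from h import *
c,p,d=shot('wrist','w_l5');T=tool()
for C in((546.9,-49.7),(547.3,-49.9)):
  for t in(.8,1.2,1.6):print(hexang(c,d,62.5,t,C))
v,u=np.mgrid[:420,:560];o,r=ray(c,np.c_[u.ravel(),v.ravel()]);P=(o+r*d.ravel()[:,None])
for z,R_ in((62.5,18),(73.5,12),(52,22)):
  m=(np.abs(P[:,2]-z)<1.3)&(np.hypot(P[:,0]-546.9,P[:,1]+49.7)<R_);uu=u.ravel()[m],v.ravel()[m];print(z,m.sum(),[(x.min(),x.max()) for x in uu],P[m].mean(0).round(1))
# polar boundary of hex
m=(np.abs(P[:,2]-62.5)<1.4)&(np.hypot(P[:,0]-546.9,P[:,1]+49.7)<20);q=P[m,:2]-[546.9,-49.7];a=np.degrees(np.arctan2(q[:,1],q[:,0]))//10*10
print({int(k):np.percentile(np.hypot(*q[a==k].T),97).round(1) for k in np.unique(a)})
E
```

```text
eef_pos: [478.3, -136.1, 87.7]
eef_rot: [3.142, 0.0, 0.899]
wrist_force: [-0.5, 0.6, -4.1]
(0.08, np.float64(14.72), 989)
(0.08, np.float64(14.8), 1239)
(0.09, np.float64(14.87), 1362)
(0.08, np.float64(14.72), 989)
(0.08, np.float64(14.8), 1239)
(0.09, np.float64(14.87), 1362)
62.5 1284 [(np.int64(250), np.int64(309)), (np.int64(18), np.int64(83))] [546.3 -50.7  62.6]
73.5 1147 [(np.int64(261), np.int64(299)), (np.int64(27), np.int64(69))] [547.1 -49.9  73.5]
52 650 [(np.int64(245), np.int64(312)), (np.int64(19), np.int64(89))] [543.  -52.8  52. ]
{-180: np.float64(16.7), -170: np.float64(15.9), -160: np.float64(15.1), -150: np.float64(14.7), -140: np.float64(15.0), -130: np.float64(15.7), -120: np.float64(16.8), -110: np.float64(15.9), -100: np.float64(15.2), -90: np.float64(15.2), -80: np.float64(15.4), -70: np.float64(16.3), -60: np.float64(16.5), -50: np.float64(16.4), -40: np.float64(15.1), -30: np.float64(14.9), -20: np.float64(15.3), -10: np.float64(15.9), 0: np.float64(16.8), 10: np.float64(15.9), 20: np.float64(15.2), 30: np.float64(15.0), 40: np.float64(15.0), 50: np.float64(16.1), 60: np.float64(16.8), 70: np.float64(15.7), 80: np.float64(14.8), 90: np.float64(14.7), 100: np.float64(14.9), 110: np.float64(15.3), 120: np.float64(16.6), 130: np.float64(15.6), 140: np.float64(14.7), 150: np.float64(14.6), 160: np.float64(14.7), 170: np.float64(15.5)}
```

```bash
python3 - <<'E'
from h import *
print(delta([485,-180.8,61.5],1.13))
E
```

```text
[-3.0360e+01  3.4199e+01  2.6111e+01 -1.0000e-03  0.0000e+00 -2.3500e-01]
```

```bash
python3 nudge.py '[{"trans": [-15,17,0],"turn_vec": [0,0,-0.12]},{"trans": [-30.4,34,0],"turn_vec": [0,0,-0.232]},{"trans": [-30.4,34,10],"turn_vec": [0,0,-0.232]},{"trans": [-30.4,34,20],"turn_vec": [0,0,-0.232]},{"trans": [-30.4,34,26],"turn_vec": [0,0,-0.232]}]'| sed -n 2,4p; python3 nudge.py '[{"trans": [10,0,0]},{"trans": [18,0,0]},{"trans": [26,0,0]},{"trans": [33,0,0]},{"trans": [33,0,0]}]'| sed -n 2,4p; python3 - <<'E'
from h import *
T=tool();c,p,d=shot('wrist','w_l6');v,u=np.mgrid[:420,:560];o,r=ray(c,np.c_[u.ravel(),v.ravel()]);P=(o+r*d.ravel()[:,None]);Q=(P-T[:3,3])@T[:3,:3]
for x in(60,72,95,105):print(x,[np.median(P[(np.abs(Q[:,0]-x)<2.5)&(np.abs(Q[:,1]-y)<2.5),2]).round(1) for y in(-22,22)])
print(delta([546.9,-49.7,61.5],1.13))
E
```

```text
eef_pos: [484.1, -179.8, 60.9]
eef_rot: [-3.14, -0.0, 1.126]
wrist_force: [0.6, 0.3, -3.6]
eef_pos: [499.1, -153.2, 63.3]
eef_rot: [3.139, 0.006, 1.129]
wrist_force: [-9.0, -27.0, -1.0]
60 [np.float64(41.1), np.float64(41.4)]
72 [np.float64(57.7), np.float64(57.7)]
95 [np.float64(55.2), np.float64(55.1)]
105 [np.float64(54.2), np.float64(54.1)]
[ 1.13971e+02 -1.03800e+00  1.25300e+00  3.00000e-03  5.00000e-03
 -1.00000e-03]
```

```bash
cat >> h.py <<'E'
def prof(f):
    c,p,d=shot('wrist',f);T=tool();v,u=np.mgrid[:420,:560];o,r=ray(c,np.c_[u.ravel(),v.ravel()]);P=(o+r*d.ravel()[:,None]);Q=(P-T[:3,3])@T[:3,:3]
    print('prof',[(x,[float(np.median(P[(np.abs(Q[:,0]-x)<2.5)&(np.abs(Q[:,1]-y)<2.5),2]).round(1)) for y in(-22,0,22)]) for x in(20,45,60,72,80,95,105)]);return c,p,d
E
python3 nudge.py '[{"trans": [-7,0,0]},{"trans": [-14,0,-1]},{"trans": [-14,0,-2]},{"trans": [-14,0,-2]}]'| sed -n 2,4p; python3 -c "
from h import *
prof('w_l7')"
```

```text
eef_pos: [493.3, -163.3, 64.6]
eef_rot: [3.141, -0.0, 1.129]
wrist_force: [-0.2, 0.1, -3.7]
prof [(20, [186.2, 179.9, 186.4]), (45, [39.5, 61.7, 0.3]), (60, [50.0, 60.7, 60.5]), (72, [59.5, 59.5, 59.5]), (80, [58.3, 40.2, 58.7]), (95, [57.1, 40.2, 57.2]), (105, [56.0, 40.9, 56.5])]
```

```bash
python3 nudge.py '[{"turn_vec": [0,0.05,0]},{"trans": [0,0,2],"turn_vec": [0,0.1,0]},{"trans": [0,0,5.6],"turn_vec": [0,0.1,0]},{"trans": [0,0,5.6],"turn_vec": [0,0.1,0]}]'| sed -n 2,4p; python3 -c "
from h import *
prof('w_l8');s=manip.read_state();T=tool();print(T[:3,:3].T@(np.array([546.9,-49.7,T[2,3]])-T[:3,3]), T[:3,:3].T@[0,0,-1])"
```

```text
eef_pos: [492.9, -163.5, 58.2]
eef_rot: [-3.141, -0.099, 1.128]
wrist_force: [0.4, -0.5, -4.2]
prof [(20, [181.3, 175.3, 181.4]), (45, [39.7, 59.9, -0.1]), (60, [58.8, 60.1, 59.6]), (72, [60.1, 60.2, 60.2]), (80, [59.9, 40.2, 60.0]), (95, [60.1, 40.3, 60.0]), (105, [60.0, 46.6, 60.2])]
[1.25140139e+02 6.48552422e-02 1.23908742e+01] [-9.85344553e-02  6.53562031e-04  9.95133425e-01]
```

```bash
python3 nudge.py '[{"trans": [8,0,0]},{"trans": [14,0,0.6]},{"trans": [20,0,1.2]},{"trans": [24,0,1.6]},{"trans": [24,0,1.6]}]'| sed -n 2,4p;python3 nudge.py '[{"trans": [3,0,0.3]},{"trans": [6.3,0,0.6]},{"trans": [6.3,0,0.6]}]'| sed -n 2,4p;  python3 -c "
from h import *
prof('w_l9');s=manip.read_state();T=tool();print(T[:3,:3].T@(np.array([546.9,-49.7,T[2,3]])-T[:3,3]))
c,p,d=load('w_l9');print(hexang(c,d,62.5,1.2))"
```

```text
eef_pos: [503.7, -141.2, 59.6]
eef_rot: [3.142, -0.1, 1.13]
wrist_force: [-1.1, 0.1, -3.9]
eef_pos: [506.2, -135.9, 59.6]
eef_rot: [-3.142, -0.1, 1.129]
wrist_force: [-0.3, -0.7, -3.7]
prof [(20, [182.6, 184.3, 182.9]), (45, [40.2, 61.2, 40.1]), (60, [60.3, 61.7, 40.1]), (72, [61.7, 61.8, 61.8]), (80, [61.4, 62.3, 61.4]), (95, [61.6, 73.6, 61.5]), (105, [61.8, 73.2, 61.6])]
[95.01740147 -0.11102907  9.53034072]
(1.015, np.float64(19.0), 1983)
```

```bash
for i in 1 2; do :; done; python3 nudge.py '[{"trans": [0.1,-4.8,0],"turn_vec": [-0.005,0,0.05]},{"trans": [0.5,-9.5,0],"turn_vec": [-0.01,0,0.1]},{"trans": [1.1,-14.2,0.1],"turn_vec": [-0.015,0,0.149]},{"trans": [1.1,-14.2,0.1],"turn_vec": [-0.015,0,0.149]}]'| sed -n 2,4p;python3 nudge.py '[{"trans": [0,-2.8,0],"turn_vec": [-0.003,0,0.03]},{"trans": [0.2,-5.7,0],"turn_vec": [-0.006,0,0.06]},{"trans": [0.2,-5.7,0],"turn_vec": [-0.006,0,0.06]}]'| sed -n 2,4p;  python3 -c "
from h import *
c,p,d=prof('w_m1');print(hexang(c,d,63,.7),manip.read_state()['moment'])"
```

```text
eef_pos: [493.7, -129.0, 59.7]
eef_rot: [3.141, -0.1, 0.978]
wrist_force: [0.3, -0.6, -4.0]
eef_pos: [489.3, -125.9, 59.8]
eef_rot: [3.141, -0.1, 0.92]
wrist_force: [1.6, -0.7, -4.2]
prof [(20, [182.8, 184.2, 183.1]), (45, [40.2, 61.5, 40.2]), (60, [40.7, 61.6, 40.6]), (72, [61.7, 61.7, 61.7]), (80, [61.4, 61.9, 61.5]), (95, [61.5, 73.8, 61.6]), (105, [61.7, 73.3, 61.8])]
(0.915, np.float64(18.46), 1066) [-0.33022217 -0.12742728 -0.09660052]
```

```bash
for k in 1; do python3 nudge.py '[{"trans": [0,-2.8,0],"turn_vec": [-0.003,0,0.03]},{"trans": [0.2,-5.7,0],"turn_vec": [-0.006,0,0.06]},{"trans": [0.2,-5.7,0],"turn_vec": [-0.006,0,0.06]}]'| sed -n 2,4p; done; python3 nudge.py '[{"trans": [0,-2.8,0],"turn_vec": [-0.003,0,0.03]},{"trans": [0,-2.8,0],"turn_vec": [-0.003,0,0.03]}]'| sed -n 2,4p; python3 nudge.py '[{"trans": [0,-2.8,0],"turn_vec": [-0.003,0,0.03]},{"trans": [0,-2.8,0],"turn_vec": [-0.003,0,0.03]}]'| sed -n 2,4p
```

```text
eef_pos: [484.8, -122.2, 59.7]
eef_rot: [3.141, -0.1, 0.859]
wrist_force: [1.2, -0.6, -4.8]
eef_pos: [482.7, -120.4, 59.7]
eef_rot: [3.142, -0.1, 0.83]
wrist_force: [1.6, -1.0, -4.5]
eef_pos: [480.7, -118.4, 59.7]
eef_rot: [3.141, -0.1, 0.799]
wrist_force: [1.1, -0.7, -4.3]
```

```bash
python3 nudge.py '[{"trans": [0,-2.8,0],"turn_vec": [-0.003,0,0.03]},{"trans": [0.2,-5.7,0],"turn_vec": [-0.006,0,0.06]},{"trans": [0.2,-5.7,0],"turn_vec": [-0.006,0,0.06]}]'| sed -n 2,4p;  python3 nudge.py '[{"trans": [0,-2.8,0],"turn_vec": [-0.003,0,0.03]},{"trans": [0.2,-5.7,0],"turn_vec": [-0.006,0,0.06]},{"trans": [0.2,-5.7,0],"turn_vec": [-0.006,0,0.06]}]'| sed -n 2,4p; python3 -c "
from h import *
c,p,d=prof('w_m2');s=manip.read_state();T=tool();print(T[:3,:3].T@(np.array([546.9,-49.7,T[2,3]])-T[:3,3]),s['moment'])
# nut hex edges via gray dark outline: sample apothem profile in image for z=62.5 hexagon
g=cv2.GaussianBlur(cv2.cvtColor(p,cv2.COLOR_RGB2GRAY),(3,3),0).astype(float)
K,M=c;W=np.linalg.inv(M)
def score(a,rad=15.0):
    tot=0;n=0
    for k in range(6):
        nn=a+np.pi/6+k*np.pi/3;t=np.linspace(-7,7,25)
        x=np.array([546.9,-49.7,62.5])[None]+np.c_[rad*np.cos(nn)-t*np.sin(nn),rad*np.sin(nn)+t*np.cos(nn),0*t]
        q=(x@W[:3,:3].T+W[:3,3])@K.T;q=q[:,:2]/q[:,2:]
        vals=cv2.remap(g.astype(np.float32),q[:,0].astype(np.float32),q[:,1].astype(np.float32),cv2.INTER_LINEAR);tot+=vals.mean()
    return tot/6
A=np.arange(0,1.047,.02)
for r in(14.6,15,15.4):
  S=[score(a,r) for a in A];i=np.argsort(S)[:4];print(r,[(A[j].round(2),round(S[j])) for j in i],round(max(S)))
"
```

```text
eef_pos: [477.1, -114.3, 59.9]
eef_rot: [3.141, -0.101, 0.739]
wrist_force: [3.9, -0.3, -4.1]
eef_pos: [473.4, -110.0, 59.9]
eef_rot: [3.141, -0.101, 0.679]
wrist_force: [4.8, -1.4, -5.4]
prof [(20, [182.9, 184.5, 183.3]), (45, [39.9, 61.4, 40.3]), (60, [50.1, 61.7, 40.3]), (72, [61.8, 62.0, 61.9]), (80, [61.3, 61.9, 61.6]), (95, [61.5, 73.7, 61.8]), (105, [61.8, 73.3, 61.9])]
[94.596833   -0.85161334  9.54976181] [-0.35710498 -0.81620862 -0.04605605]
14.6 [(np.float64(0.94), 161), (np.float64(0.96), 161), (np.float64(0.92), 161), (np.float64(0.98), 162)] 176
15 [(np.float64(0.94), 141), (np.float64(0.96), 141), (np.float64(0.92), 142), (np.float64(0.98), 142)] 170
15.4 [(np.float64(0.94), 135), (np.float64(0.96), 136), (np.float64(0.92), 136), (np.float64(0.9), 136)] 165
```

```bash
cat >> h.py <<'E'
def nutang(c,p,rads=(14.8,15.0,15.2),z=62.5,C=(546.9,-49.7)):
    g=cv2.GaussianBlur(cv2.cvtColor(p,cv2.COLOR_RGB2GRAY),(3,3),0).astype(np.float32);K,M=c;W=np.linalg.inv(M);t=np.linspace(-7,7,25)
    def sc(a):
        s=0
        for r in rads:
            for k in range(6):
                n=a+np.pi/6+k*np.pi/3;x=np.c_[C[0]+r*np.cos(n)-t*np.sin(n),C[1]+r*np.sin(n)+t*np.cos(n),z+0*t]
                q=(x@W[:3,:3].T+W[:3,3])@K.T;q=(q[:,:2]/q[:,2:]).astype(np.float32);s+=cv2.remap(g,q[:,:1],q[:,1:],cv2.INTER_LINEAR).mean()
        return s/6/len(rads)
    A=np.arange(0,1.047,.01);S=[sc(a) for a in A];i=int(np.argmin(S));return round(float(A[i]),3),round(S[i]),round(max(S))
def spyaw(p,c,z=64):
    h=cv2.cvtColor(p,cv2.COLOR_RGB2HSV);m=cv2.inRange(h,(0,150,40),(6,255,255))|cv2.inRange(h,(172,150,40),(180,255,255))
    P=np.argwhere(m>0)[:,::-1];P=P[(P[:,0]>200)&(P[:,0]<360)]
    mid=[(np.median(P[P[:,1]==v,0]),v) for v in np.unique(P[:,1]) if (P[:,1]==v).sum()>25]
    w=onz(c,np.array(mid),z)[:,:2];l=cv2.fitLine(w.astype(np.float32),cv2.DIST_HUBER,0,.01,.01).ravel();return round(float(np.arctan2(l[1],l[0])),3)
E
python3 - <<'E'
from h import *
for f in('w_pl','w_pl2','w_r3','w_r4','w_l5','w_l9','w_m1','w_m2'):
    c,p,d=load(f);print(f,nutang(c,p),spyaw(p,c) if f>'w_q' or f[2] in'lm' else '', (R.from_matrix((c[1]@np.linalg.inv(manip.camera_info('wrist')['mount']))[:3,:3]).as_euler('xyz')[2]).round(3))
E
```

```text
w_pl (0.71, 95, 106)  1.329
w_pl2 (0.7, 138, 149)  1.564
w_r3 (0.68, 35, 42) -1.399 1.726
w_r4 (0.91, 148, 172) 0.413 0.399
w_l5 (0.09, 128, 152) 0.918 0.899
w_l9 (0.1, 122, 140) 1.147 1.129
w_m1 (0.05, 142, 173) 0.937 0.92
w_m2 (0.94, 142, 170) 0.697 0.679
```

```bash
python3 nudge.py '[{"trans": [0,-2,0],"turn_vec": [-0.002,0,0.02]},{"trans": [0,-3.8,0],"turn_vec": [-0.004,0,0.04]},{"trans": [0,-3.8,0],"turn_vec": [-0.004,0,0.04]}]'| sed -n 2,4p; python3 - <<'E'
from h import *
c,p,d=shot('wrist','w_m3');print(nutang(c,p),spyaw(p,c))
for f in('w_pl','w_pl2','w_b2','w_r4','w_l5','w_m2','w_m3'):
    c,p,d=load(f);P=None
    v,u=np.mgrid[:420,:560];o,r=ray(c,np.c_[u.ravel(),v.ravel()]);P=o+r*d.ravel()[:,None]
    h=cv2.cvtColor(p,cv2.COLOR_RGB2HSV).reshape(-1,3);m=(h[:,0]>12)&(h[:,0]<28)&(h[:,1]>110)&(np.abs(P[:,2]-52)<1.5)&(np.hypot(P[:,0]-546.9,P[:,1]+49.7)<23)
    q=P[m,:2]-[546.9,-49.7];rr=np.hypot(*q.T);a=np.arctan2(q[:,1],q[:,0])
    k=rr>18.9; print(f,m.sum(),k.sum(),'corner', round(float(np.angle(np.exp(6j*a[k]).mean())/6%1.0472),3), np.degrees(np.unique(a[k].round(1))).round(0).tolist()[:20])
E
```

```text
eef_pos: [471.1, -107.2, 59.9]
eef_rot: [3.141, -0.101, 0.639]
wrist_force: [5.8, -1.3, -5.2]
(0.93, 143, 168) 0.657
w_pl 323 45 corner 0.447 [-166.0, -160.0, -155.0, -149.0, -103.0, -97.0, -92.0, -86.0, -40.0, -34.0, 23.0, 29.0, 80.0, 86.0, 92.0, 143.0, 149.0, 155.0]
w_pl2 244 36 corner 0.434 [-160.0, -155.0, -149.0, -34.0, 23.0, 29.0, 34.0, 63.0, 74.0, 80.0, 86.0, 92.0, 97.0, 132.0, 138.0, 143.0, 149.0, 155.0]
w_b2 225 35 corner 0.442 [-160.0, -155.0, -29.0, 23.0, 29.0, 34.0, 74.0, 80.0, 86.0, 92.0, 97.0, 132.0, 143.0, 149.0, 155.0]
w_r4 556 33 corner 0.235 [-115.0, -109.0, 6.0, 11.0, 17.0, 23.0, 69.0, 74.0, 80.0]
w_l5 584 67 corner 0.273 [-172.0, -166.0, -160.0, -155.0, -115.0, -109.0, -103.0, -97.0, 11.0, 17.0, 23.0, 69.0, 74.0, 80.0, 132.0, 138.0, 143.0]
w_m2 346 24 corner 0.268 [-103.0, 6.0, 11.0, 17.0, 69.0, 74.0, 80.0]
w_m3 364 33 corner 0.286 [-103.0, -97.0, 11.0, 17.0, 23.0, 69.0, 74.0, 80.0]
```

```bash
python3 nudge.py '[{"trans": [0,-2,0],"turn_vec": [-0.002,0,0.02]},{"trans": [0,-3.8,0],"turn_vec": [-0.004,0,0.04]},{"trans": [0,-3.8,0],"turn_vec": [-0.004,0,0.04]}]'| sed -n 2,4p; python3 nudge.py '[{"trans": [0,-2,0],"turn_vec": [-0.002,0,0.02]},{"trans": [0,-3.8,0],"turn_vec": [-0.004,0,0.04]},{"trans": [0,-3.8,0],"turn_vec": [-0.004,0,0.04]}]'| sed -n 2,4p; python3 - <<'E'
from h import *
c,p,d=shot('wrist','w_m4');print(nutang(c,p),spyaw(p,c),manip.read_state()['wrist_force'])
T=tool();print(T[:3,:3].T@(np.array([546.9,-49.7,T[2,3]])-T[:3,3]))
E
```

```text
eef_pos: [468.9, -104.2, 60.0]
eef_rot: [3.14, -0.101, 0.599]
wrist_force: [6.3, -1.8, -4.8]
eef_pos: [466.9, -101.1, 60.0]
eef_rot: [3.14, -0.101, 0.558]
wrist_force: [6.3, -1.6, -4.9]
(0.91, 142, 168) 0.577 [ 5.93135893 -1.03470253 -4.21973241]
[94.651232   -1.12924541  9.57535367]
```

```bash
python3 nudge.py '[{"trans": [0,2.5,0],"turn_vec": [0.003,0,-0.025]},{"trans": [0.1,4.8,0],"turn_vec": [0.005,0,-0.05]},{"trans": [0.1,4.8,0],"turn_vec": [0.005,0,-0.05]},{"trans": [0.1,4.8,0],"turn_vec": [0.005,0,-0.05]},{"trans": [0.1,4.8,0],"turn_vec": [0.005,0,-0.05]}]'| sed -n 1,4p; python3 - <<'E'
from h import *
c,p,d=shot('wrist','w_m5');print(nutang(c,p),spyaw(p,c))
E
python3 nudge.py '[{},{},{},{},{}]' >/dev/null;python3 nudge.py '[{},{},{},{},{}]' | sed -n 1,4p; python3 - <<'E'
from h import *
c,p,d=shot('wrist','w_m6');print(nutang(c,p),spyaw(p,c),[manip.read_state()['wrist_force'].round(1)])
cc,pp,dd=shot('top','t6')
for q in blob(pp,'blue'):
  if 100<q[0]<600 : print(q[0],q[1],onz(cc,cv2.boxPoints(q[2]),49)[:,:2].round(1).tolist())
E
```

```text
clock: 28.55
eef_pos: [469.2, -104.7, 59.8]
eef_rot: [-3.141, -0.101, 0.609]
wrist_force: [5.1, 1.8, -4.6]
(0.94, 143, 167) 0.623
clock: 29.6
eef_pos: [469.2, -104.7, 59.8]
eef_rot: [-3.141, -0.101, 0.609]
wrist_force: [6.0, 1.5, -4.5]
(0.94, 143, 167) 0.624 [array([ 5.2,  1.7, -4.1])]
407 [242.87469287 210.94840295] [[556.3, 152.6], [577.0, 150.9], [563.5, 13.7], [542.8, 15.7]]
```

```bash
python3 nudge.py '[{"trans": [0.3,7,0],"turn_vec": [0.007,0,-0.075]},{"trans": [1.1,14,0.1],"turn_vec": [0.015,0,-0.15]},{"trans": [2.4,20.5,0.2],"turn_vec": [0.022,0,-0.22]},{"trans": [4,26.8,0.4],"turn_vec": [0.029,0,-0.29]},{"trans": [4,26.8,0.4],"turn_vec": [0.029,0,-0.29]}]'| sed -n 1,4p; python3 - <<'E'
from h import *
c,p,d=shot('wrist','w_n1');print(nutang(c,p),spyaw(p,c));T=tool();print(T[:3,:3].T@(np.array([546.9,-49.7,T[2,3]])-T[:3,3]))
E
```

```text
clock: 30.2
eef_pos: [488.1, -124.6, 59.6]
eef_rot: [-3.141, -0.101, 0.903]
wrist_force: [5.8, 4.5, -3.6]
(0.18, 146, 173) 0.914
[ 9.47143311e+01 -9.05238307e-02  9.58850125e+00]
```

```bash
python3 nudge.py '[{"trans": [-8,0,-0.8]},{"trans": [-18,0,-1.8]},{"trans": [-30,0,-3]},{"trans": [-40,0,-4]},{"trans": [-47,0,-4.7]}]'| sed -n 1,4p; python3 nudge.py '[{"trans": [0,0,-14]},{"trans": [15,0,-26]},{"trans": [24,0,-26]},{"trans": [24,0,-26]}]' | sed -n 1,4p; python3 - <<'E'
from h import *
c,p,d=prof('w_n2');print(nutang(c,p),hexang(c,d,62.5,1.2),spyaw(p,c,95))
v,u=np.mgrid[:420,:560];o,r=ray(c,np.c_[u.ravel(),v.ravel()]);P=o+r*d.ravel()[:,None]
h=cv2.cvtColor(p,cv2.COLOR_RGB2HSV).reshape(-1,3);m=(h[:,0]>12)&(h[:,0]<28)&(h[:,1]>110)&(np.abs(P[:,2]-52)<1.5)&(np.hypot(P[:,0]-546.9,P[:,1]+49.7)<23)
q=P[m,:2]-[546.9,-49.7];rr=np.hypot(*q.T);a=np.arctan2(q[:,1],q[:,0]);k=rr>18.9; print('set', round(float(np.angle(np.exp(6j*a[k]).mean())/6%1.0472),3))
E
```

```text
clock: 30.75
eef_pos: [457.0, -162.4, 59.6]
eef_rot: [-3.141, -0.1, 0.898]
wrist_force: [-0.8, 0.1, -3.2]
clock: 31.15
eef_pos: [471.5, -144.3, 87.8]
eef_rot: [3.141, -0.1, 0.9]
wrist_force: [-0.8, -0.9, -4.6]
prof [(20, [210.7, 212.6, 211.1]), (45, [40.6, 89.3, 0.0]), (60, [89.4, 89.7, 89.3]), (72, [89.9, 89.9, 89.9]), (80, [89.4, 274.1, 89.7]), (95, [89.6, 40.2, 89.7]), (105, [89.9, 62.5, 90.0])]
(0.16, 131, 152) (0.14, np.float64(14.87), 1053) 0.921
set 0.272
```

```bash
cat >> h.py <<'E'
def dt(yaw,rad,z,pitch=-.1,C=(546.9,-49.7)):
    T=tool();h=yaw-np.pi;G=R.from_euler('xyz',[np.pi,pitch,yaw]).as_matrix();r=T[:3,:3].T
    return np.round(np.r_[r@(np.array([C[0]+rad*np.cos(h),C[1]+rad*np.sin(h),z])-T[:3,3]),R.from_matrix(r@G).as_rotvec()],3).tolist()
E
python3 -c "
from h import *
print(dt(1.17,145,88),dt(1.17,145,59.6))"
```

```text
[-18.114, 39.216, -2.494, 0.026, 0.0, -0.269] [-20.942, 39.234, 25.764, 0.026, 0.0, -0.269]
```

```bash
python3 nudge.py '[{"trans": [-9,20,-1],"turn_vec": [0.013,0,-0.135]},{"trans": [-18,39.2,-2.5],"turn_vec": [0.026,0,-0.268]},{"trans": [-19,39.2,8],"turn_vec": [0.026,0,-0.268]},{"trans": [-20.4,39.2,20],"turn_vec": [0.026,0,-0.268]},{"trans": [-20.9,39.2,25.8],"turn_vec": [0.026,0,-0.268]}]'| sed -n 1,4p; python3 nudge.py '[{"trans": [10,0,1]},{"trans": [20,0,2]},{"trans": [30,0,3]},{"trans": [38,0,3.8]},{"trans": [38,0,3.8]}]' | sed -n 1,4p; python3 -c "
from h import *
prof('w_n3');print(dt(1.17,95,59.6))"
```

```text
clock: 31.7
eef_pos: [489.2, -182.6, 58.0]
eef_rot: [-3.139, -0.1, 1.166]
wrist_force: [0.2, 0.4, -3.6]
clock: 32.2
eef_pos: [506.0, -147.1, 60.5]
eef_rot: [3.14, -0.1, 1.169]
wrist_force: [-0.6, -0.0, -4.2]
prof [(20, [183.5, 185.2, 183.8]), (45, [40.5, 62.1, 40.1]), (60, [41.0, 62.5, 40.4]), (72, [62.6, 62.5, 62.7]), (80, [62.3, 246.8, 62.4]), (95, [62.5, 63.5, 62.5]), (105, [62.4, 73.7, 62.8])]
[11.144, -0.437, 1.939, 0.001, 0.0, -0.001]
```

```bash
python3 nudge.py '[{"trans": [5,-0.4,1]},{"trans": [11,-0.4,2.2]},{"trans": [11,-0.4,2.2]}]'| sed -n 2,4p; python3 nudge.py '[{"trans": [0.2,-5.7,0],"turn_vec": [-0.006,0,0.06]},{"trans": [0.7,-11.4,0.1],"turn_vec": [-0.012,0,0.12]},{"trans": [1.5,-17,0.1],"turn_vec": [-0.018,0,0.18]},{"trans": [2.7,-22.6,0.3],"turn_vec": [-0.024,0,0.24]},{"trans": [2.7,-22.6,0.3],"turn_vec": [-0.024,0,0.24]}]' | sed -n 2,4p; python3 -c "
from h import *
c,p,d=shot('wrist','w_n4');print(nutang(c,p),dt(.93,95,59.6))"
```

```text
eef_pos: [509.7, -137.5, 59.0]
eef_rot: [3.141, -0.1, 1.168]
wrist_force: [-0.1, -0.3, -4.8]
eef_pos: [489.6, -126.4, 59.1]
eef_rot: [3.141, -0.1, 0.926]
wrist_force: [1.7, -0.7, -4.0]
(0.05, 143, 175) [0.813, -0.273, -0.309, 0.001, -0.0, -0.002]
```

```bash
cat > m.py <<'E'
from h import *
import sys
c,p,d=shot('wrist',sys.argv[1]);s=manip.read_state();y=s['eef_rot'][2];f=s['wrist_force'];print('nut',nutang(c,p)[0],'yaw',round(y,3),'tang',round(f[0]*np.sin(y)-f[1]*np.cos(y),2),'rad',round(f[0]*np.cos(y)+f[1]*np.sin(y),2))
E
python3 nudge.py '[{"trans": [0.1,-3,0],"turn_vec": [-0.003,0,0.03]},{"trans": [0.2,-5.7,0],"turn_vec": [-0.006,0,0.06]},{"trans": [0.2,-5.7,0],"turn_vec": [-0.006,0,0.06]}]'|sed -n 4p; python3 m.py a1;python3 nudge.py '[{"trans": [0.1,-3,0],"turn_vec": [-0.003,0,0.03]},{"trans": [0.2,-5.7,0],"turn_vec": [-0.006,0,0.06]},{"trans": [0.2,-5.7,0],"turn_vec": [-0.006,0,0.06]}]'|sed -n 4p; python3 m.py a2;python3 nudge.py '[{"trans": [0.1,-3,0],"turn_vec": [-0.003,0,0.03]},{"trans": [0.2,-5.7,0],"turn_vec": [-0.006,0,0.06]},{"trans": [0.2,-5.7,0],"turn_vec": [-0.006,0,0.06]}]'|sed -n 4p; python3 m.py a3
```

```text
wrist_force: [0.5, -1.8, -3.8]
nut 0.0 yaw 0.868 tang 0.95 rad -0.43
wrist_force: [0.2, -1.5, -4.0]
nut 0.99 yaw 0.808 tang 1.76 rad -1.47
wrist_force: [0.9, -0.9, -3.9]
nut 0.95 yaw 0.748 tang 1.44 rad 0.14
```

```bash
python3 nudge.py '[{"trans": [0.1,-2,0],"turn_vec": [-0.002,0,0.02]},{"trans": [0.1,-3.8,0],"turn_vec": [-0.004,0,0.04]},{"trans": [0.1,-3.8,0],"turn_vec": [-0.004,0,0.04]}]'|sed -n 4p; python3 m.py a4;python3 nudge.py '[{"trans": [0.1,-2,0],"turn_vec": [-0.002,0,0.02]},{"trans": [0.1,-3.8,0],"turn_vec": [-0.004,0,0.04]},{"trans": [0.1,-3.8,0],"turn_vec": [-0.004,0,0.04]}]'|sed -n 4p; python3 m.py a5
```

```text
wrist_force: [3.4, -0.4, -4.9]
nut 0.95 yaw 0.706 tang 2.09 rad 2.73
wrist_force: [4.7, -1.8, -4.7]
nut 0.94 yaw 0.665 tang 3.61 rad 2.53
```

```bash
python3 nudge.py '[{"trans": [0.1,-2,0],"turn_vec": [-0.002,0,0.02]},{"trans": [0.1,-3.8,0],"turn_vec": [-0.004,0,0.04]},{"trans": [0.1,-3.8,0],"turn_vec": [-0.004,0,0.04]}]'|sed -n 4p; python3 m.py a6;python3 nudge.py '[{"trans": [0.1,-2,0],"turn_vec": [-0.002,0,0.02]},{"trans": [0.1,-3.8,0],"turn_vec": [-0.004,0,0.04]},{"trans": [0.1,-3.8,0],"turn_vec": [-0.004,0,0.04]},{"trans": [0.1,-3.8,0],"turn_vec": [-0.004,0,0.04]}]'|sed -n 4p; python3 m.py a7;python3 nudge.py '[{"trans": [0.1,-2,0],"turn_vec": [-0.002,0,0.02]},{"trans": [0.1,-3.8,0],"turn_vec": [-0.004,0,0.04]},{"trans": [0.1,-3.8,0],"turn_vec": [-0.004,0,0.04]},{"trans": [0.1,-3.8,0],"turn_vec": [-0.004,0,0.04]}]'|sed -n 4p; python3 m.py a8
```

```text
wrist_force: [4.9, -1.4, -4.2]
nut 0.92 yaw 0.625 tang 5.11 rad 3.51
wrist_force: [7.8, -1.4, -5.3]
nut 0.91 yaw 0.585 tang 6.07 rad 5.76
wrist_force: [7.4, -3.0, -4.5]
nut 0.91 yaw 0.544 tang 5.17 rad 4.36
```

Torque is now about 0.5–0.58 N·m and the nut no longer moves, so it's at the stop. I'll pull the spanner straight back, which puts no loosening torque on the nut.

```bash
python3 nudge.py '[{"trans": [-8,0,-0.8]},{"trans": [-18,0,-1.8]},{"trans": [-30,0,-3]},{"trans": [-40,0,-4]},{"trans": [-47,0,-4.7]}]'| sed -n 1,4p; python3 nudge.py '[{"trans": [0,0,-14]},{"trans": [15,0,-28]},{"trans": [24,0,-28]},{"trans": [24,0,-28]}]' | sed -n 1,4p; python3 - <<'E'
from h import *
c,p,d=prof('w_n9');print(nutang(c,p),hexang(c,d,62.5,1.2))
v,u=np.mgrid[:420,:560];o,r=ray(c,np.c_[u.ravel(),v.ravel()]);P=o+r*d.ravel()[:,None]
h=cv2.cvtColor(p,cv2.COLOR_RGB2HSV).reshape(-1,3);m=(h[:,0]>12)&(h[:,0]<28)&(h[:,1]>110)&(np.abs(P[:,2]-52)<1.5)&(np.hypot(P[:,0]-546.9,P[:,1]+49.7)<23)
q=P[m,:2]-[546.9,-49.7];rr=np.hypot(*q.T);a=np.arctan2(q[:,1],q[:,0]);k=rr>18.9; print('set', round(float(np.angle(np.exp(6j*a[k]).mean())/6%1.0472),3))
cc,pp,dd=shot('top','t7')
for q in blob(pp,'blue'):
  if 100<q[0]<600 : print(q[0],q[1],onz(cc,cv2.boxPoints(q[2]),49)[:,:2].round(1).tolist())
E
```

```text
clock: 36.6
eef_pos: [424.3, -124.6, 58.8]
eef_rot: [-3.141, -0.1, 0.544]
wrist_force: [0.1, -0.3, -3.5]
clock: 37.0
eef_pos: [443.9, -113.0, 89.1]
eef_rot: [3.141, -0.101, 0.546]
wrist_force: [-0.5, 0.2, -4.0]
prof [(20, [212.1, 213.8, 212.5]), (45, [40.2, 90.8, 40.2]), (60, [90.6, 91.1, 90.7]), (72, [91.2, 91.2, 91.2]), (80, [90.9, 275.4, 91.2]), (95, [91.1, 40.3, 91.1]), (105, [91.1, 62.3, 91.3])]
(0.96, 127, 152) (0.945, np.float64(14.83), 1010)
set 0.279
405 [242.68395062 210.94814815] [[556.3, 152.6], [577.0, 150.9], [563.5, 14.3], [542.8, 16.3]]
```

```bash
python3 -c "
from h import *
T=tool();r=T[:3,:3].T
for z in(89,12,4.6):print(r@(np.array([440,-345,z])-T[:3,3]))"
```

```text
[-121.99827028  196.78231475  -12.91137312]
[-129.62950496  196.83619375   63.7095206 ]
[-130.36289635  196.84137173   71.07308701]
```

```bash
python3 nudge.py '[{"trans": [-24,39,-3]},{"trans": [-48,78,-5]},{"trans": [-73,118,-8]},{"trans": [-98,157,-10]},{"trans": [-122,197,-13]}]'| sed -n 1,4p; python3 nudge.py '[{"trans": [-3,0,28]},{"trans": [-5.5,0,55]},{"trans": [-7,0,70]},{"trans": [-7.6,0,77]},{"trans": [-7.6,0,77]}]' | sed -n 1,4p; python3 -c "
from h import *
prof('z1')"
```

```text
clock: 37.6
eef_pos: [439.4, -347.1, 89.0]
eef_rot: [-3.14, -0.1, 0.544]
wrist_force: [1.2, -0.0, -3.9]
clock: 38.1
eef_pos: [440.6, -345.0, 12.3]
eef_rot: [-3.141, -0.1, 0.545]
wrist_force: [0.9, 0.3, -4.1]
prof [(20, [135.3, 136.5, 135.4]), (45, [0.0, 13.8, 0.2]), (60, [7.5, 14.4, 0.2]), (72, [14.3, 14.3, 14.3]), (80, [14.1, 0.4, 14.1]), (95, [14.1, 0.1, 14.3]), (105, [14.3, 0.3, 14.5])]
```

Lower another 7 mm, then release.

```bash
python3 nudge.py '[{"trans": [-0.3,0,3]},{"trans": [-0.7,0,6.5]},{"trans": [-0.7,0,7]},{"trans": [-0.7,0,7]}]'| sed -n 2,4p; python3 nudge.py '[{},{},{}]' 45| sed -n 1,5p; python3 nudge.py '[{"trans": [4,0,-20]},{"trans": [9,0,-60]},{"trans": [14,0,-100]},{"trans": [18,0,-150]},{"trans": [18,0,-150]}]' | sed -n 1,5p; python3 - <<'E'
from h import *
c,p,d=prof('z2')
cc,pp,dd=shot('top','t8')
for n in('blue','red'):
 for q in blob(pp,n):
  if 100<q[0]<600 : print(n,q[0],q[1],onz(cc,cv2.boxPoints(q[2]),49 if n=='blue' else 9)[:,:2].round(1).tolist())
t0=cv2.imread('pics/top0.png')[:,:,::-1];df=np.abs(t0.astype(int)-pp).sum(2)
for n,(u,v) in dict(spare_nut=(234,254),mount=(241,130),level=(316,130),can=(188,130),mug=(80,195),tape=(405,166),driver=(458,200)).items(): print(n,df[v-18:v+18,u-18:u+18].mean().round(1))
E
```

```text
eef_pos: [441.0, -345.5, 6.1]
eef_rot: [3.14, -0.101, 0.545]
wrist_force: [-0.1, 0.3, -2.7]
clock: 38.85
eef_pos: [441.0, -345.5, 6.1]
eef_rot: [3.14, -0.101, 0.545]
wrist_force: [-0.4, -0.2, 0.6]
finger_gap: 41.2
clock: 39.35
eef_pos: [445.1, -345.6, 163.6]
eef_rot: [3.131, -0.103, 0.546]
wrist_force: [-0.3, -0.5, -0.3]
finger_gap: 45.0
prof [(20, [285.5, 288.7, 287.9]), (45, [7.4, 7.4, 0.8]), (60, [7.3, 0.3, 7.1]), (72, [7.2, 0.1, 6.8]), (80, [6.6, 350.1, 6.8]), (95, [0.2, 0.4, 0.2]), (105, [0.4, 0.1, 0.2])]
blue 404 [242.63118812 210.93316832] [[556.3, 152.6], [577.0, 150.9], [563.5, 14.3], [542.8, 16.3]]
red 167 [400.4011976  256.19161677] [[466.0, -318.2], [476.9, -335.8], [419.2, -370.7], [408.6, -353.1]]
spare_nut 31.1
mount 26.2
level 29.5
can 28.3
mug 29.6
tape 26.9
driver 28.0
```

```bash
python3 -c "
from cell import manip
print(manip.sign_off())"
```

```text
the job is handed in; nothing more can be done
None
```

I handed the job in at about 39 s; the jam nut appears to be at its stop (it held still at about 0.5 N·m, but I could not read the joint itself). The red spanner slipped over the nut's corners on the first try, so I backed it off and retightened. The brass nut turned only about 0.17 rad, which I put down to slack. The blue spanner is still on it, slid about 5 mm out and resting against the upright, and the red one lies flat on the bench.

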